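# Refit the spice pots under the swing-out tray

## Task

Put the spice pots back into the wooden spice stand: first lift the white mug off the stand's tray and stand it on the round cork coaster, then swing the emptied tray out to its stop to uncover the bores. Press every spice pot into a bore of its own until the shoulder of its cap sits flush on the block, and then swing the tray back in line over the block. Do not tip the mug over or shift the onion and the garlic.

Things in the scene. Friction and masses are not known exactly. Their poses are not given: they have to be found in the camera images.
- stand: spice stand, fixed: a dark wooden block 265 x 106 x 56 mm (x, y, z). Origin at the centre of its underside; its x runs along the row of three bores towards the pivot post at the far end, z up.
- bore1 (a point): centre of the mouth of the nearest (farthest from the pivot) bore in the top face of the stand's block. Bore 45.5 mm in diameter, 49 mm deep, mouth chamfered 3 mm. Two rubber spring pads 20 mm down (on the block's long sides) grip the pot: it slips in freely for about 15 mm, then needs about 6 to 15 N downward to go home, and stays where it is left. Any pot fits any bore.
- bore2 (a point): centre of the mouth of the middle bore in the top face of the stand's block. Bore 45.5 mm in diameter, 49 mm deep, mouth chamfered 3 mm. Two rubber spring pads 20 mm down (on the block's long sides) grip the pot: it slips in freely for about 15 mm, then needs about 6 to 15 N downward to go home, and stays where it is left. Any pot fits any bore.
- bore3 (a point): centre of the mouth of the farthest (68 mm from the pivot) bore in the top face of the stand's block. Bore 45.5 mm in diameter, 49 mm deep, mouth chamfered 3 mm. Two rubber spring pads 20 mm down (on the block's long sides) grip the pot: it slips in freely for about 15 mm, then needs about 6 to 15 N downward to go home, and stays where it is left. Any pot fits any bore.
- pivot (a point): point on the pivot pin's axis at the height of the tray's underside, 24 mm above the block's top; the pin's head ends 15 mm above this point
- swing_tray (a joint): turn of the dark wooden tray about the pivot pin: 0 when it lies over the block, in line with it (hard stop), growing as its free end swings to the stand's left (stand's +y), hard stop at 1.85 rad. Stiff hinge, about 0.15 N m, stays where it is left. The tray must be past about 1.6 rad to clear all bores.
- tray_mid (a point): centre of the tray's upper floor, 142.5 mm from the pivot axis and 8 mm above the tray's underside. The tray proper is 165 mm along the arm and 106 mm wide, with a rim round it 5 mm thick that rises 10 mm above the floor; a neck 52 mm wide joins it to the pivot. It can be pushed at the rim, from inside or outside. A fully seated pot passes 8 mm below it.
- mug_mid (a point): white mug, 82 mm in diameter, 94 mm high, 0.28 kg, at first upright in the tray: this point is on the axis of its round body, half-way up, 47 mm above its base; z up
- mug_handle (a point): middle of the mug's handle, 57 mm out from the mug's axis and 62 mm above its base. The handle reaches from 15 to 84 mm above the base and from 36 to 71 mm out from the axis; it counts as solid, 29 mm thick, and can be pinched from above across its thickness. The handle points away from the axis towards this point.
- coaster: round cork coaster, fixed, 124 mm in diameter, 6 mm thick; origin at the centre of its underside
- pot_a_mid (a point): spice pot, 60 mm high: steel body 44 mm in diameter and 44 mm long with a foot chamfered 3 mm, then a wooden cap 56 mm in diameter and 16 mm high; the cap's underside is the shoulder. About 0.16 kg, with a weighted foot (centre of mass about 13 mm above the foot). It stands upright on the worktop at first. This point is on its axis half-way up, 30 mm above the foot, 14 mm below the shoulder; z along the axis, cap up. May be absent.
- pot_b_mid (a point): spice pot, 60 mm high: steel body 44 mm in diameter and 44 mm long with a foot chamfered 3 mm, then a wooden cap 56 mm in diameter and 16 mm high; the cap's underside is the shoulder. About 0.16 kg, with a weighted foot (centre of mass about 13 mm above the foot). It stands upright on the worktop at first. This point is on its axis half-way up, 30 mm above the foot, 14 mm below the shoulder; z along the axis, cap up. May be absent.
- pot_c_mid (a point): spice pot, 60 mm high: steel body 44 mm in diameter and 44 mm long with a foot chamfered 3 mm, then a wooden cap 56 mm in diameter and 16 mm high; the cap's underside is the shoulder. About 0.16 kg, with a weighted foot (centre of mass about 13 mm above the foot). It stands upright on the worktop at first. This point is on its axis half-way up, 30 mm above the foot, 14 mm below the shoulder; z along the axis, cap up. May be absent.
- onion: red onion, 84 mm, a bystander
- garlic: garlic bulb, 50 mm, a bystander
Things that resemble listed ones, but are neither listed nor needed, are in the scene too. What is shaped like the part that bears pot_b_mid but blue is not meant.

How it is judged:
By the outcome, as a careful person would: the job done as asked, in the order asked, and still so for the second after the job is handed in, with the robot touching nothing.
Of pot_a, pot_b, pot_c only 2 to 3 are there at a start; the rules pass over those that are not, and their reading is None.
At some moment in a run one of pot_a, pot_b, pot_c may be knocked a few centimetres aside while the robot is not near it.
It also fails if it takes over 210 s, if anything falls off the work surface, if the arm or the gripper's body presses on something with over 40 N, if the wrist force passes 120 N, or if a joint passes its speed limit or range.

## Robot

A 6-joint arm with a two-finger parallel gripper is mounted at the origin on a cart in front of the work surface, level with it; the furniture and walls round the work are solid. World frame = base frame: x ahead of the robot, y to its left, z up, the work surface at z = 0. Lengths are in m, angles in rad, forces in N, time in s.
With the tool pointing down it reaches from about 0.3 to 0.85 m from the base axis. Payload 5.4 kg.
Tool frame: the origin (TCP) lies at the centre of the arm's flange, where the gripper is bolted on; the fingertips stand 173 mm ahead of it and the grasp point (between the pads) lies 155 mm ahead of it (hold_point_z is the distance from the TCP to the grasp point, in m); z points along the fingers, y is the line along which they close (so a half turn about z gives the same grasp; the last joint's range is limited). The gripper opens to 85 mm and grips with 20 to 120 N. Pads are 22 mm wide; open, the fingers measure 114 mm over their backs; the gripper's body (76 mm by 85 mm) begins 54 mm behind the grasp point. The pads swing forward as they close: fully open they stand 13 mm farther back than shut.
Start: joints at [1.122, 0.158, 1.597, -0, 1.386, -0.21], TCP at [0.136, 0.559, 0.405] pointing down, gripper open.
Joint ranges: [-2.91, 2.91], [-0.94, 2.29], [0.18, 2.7], [-1.29, 4.43], [0.17, 2.64], [-3, 3]. Speed limits (rad/s): [2.57, 2.57, 3.14, 3.14, 3.14, 3.14].

## Interface

Orientations are given as a unit quaternion [w, x, y, z].
In Python, from cell import state, capture, calibration, close_job, hold_point_z gives the robot as it stands. The module is installed in compiled form; this text tells all that it offers.
- The arm moves only by the shell command python3 -m pendant 'ROWS' [OPENING] [FORCE]. ROWS is JSON, a list of rows, each a list of 6 numbers: the shift along the tool's x, y, z scaled (see below), then the turn, a rotation vector about the tool's x, y, z scaled (see below). In form: [[dx, dy, dz, ax, ay, az], ...]. A call has 1 to 8 rows; each row shifts and turns the commanded pose from where the row before left it, along the tool's axes as they then stand; what a row does not reach is not made up. The controller multiplies each number of a shift by 0.025 m and each number of a turn by 5 degrees. A row lasts 1/10 s, in which the tool goes at most 50 mm and 8.59 degrees, less where a joint would pass 70% of its speed; a pose out of reach is approached as far as the arm can. A call with a number of a shift or a turn outside -1 to 1 is refused whole. A call with a gripper value outside its range is refused whole. OPENING is the opening, from 0 (shut) to 1 (fully open), set as the call begins (- or left out, the last holds). The fingers move at their own pace and stop on an object; FORCE is the grip in N (left out, the last holds). Time passes only in rows, so rows that do not move let the fingers close. It gives the time, the measured TCP pose, the force, the opening and the grip force at its end, in the units of the state.
- state(): the state, without advancing time (a new reading comes with each control period).
- capture(name): name is "scene" or "top" or "wrist"; returns (picture, depth): 384x512x3 uint8, red, green, blue; 384x512 float32, m along the optical axis (not along the pixel's ray), 0 where there is no reading.
- calibration(name): a dict with "vertical_fov" (degrees; the focal length in pixels is half the picture's height over the tangent of half this angle, whatever the lens; pixels are square), "cx", "cy" (the principal point, pixels), "k1" (the pictures are not rectified: a ray, as slopes to the right and down, at radius r is drawn at 1 + k1 r^2 times it, then the intrinsics apply), "cam_to_world" (4x4, takes a point from camera to world coordinates). Camera axes: x right, y up, looking along -z (the intrinsics and any distortion apply to the point x, -y, -z); pixel columns grow to the right and rows downward; lengths in m; the calibration is good to about 2 mm. A picture is of the moment at which its call begins: read the wrist's pose just before it. calibration takes no time and is no camera call; for the wrist camera it gives the pose at the moment of the call.
- close_job(): hands the job in; it is judged then, once.
The state is a dict: "time": time; "qpos": joint angles; "dq": joint speeds; "tau": joint torques, N m; "ee_pos": TCP position; "eef_rot": TCP orientation; "force": force on the tool from outside, world axes, zero at the start; "wrist_torque": the same for the moment, N m; "width": finger opening in m; "finger_force": force on a finger pad.
Only numpy, scipy, OpenCV 4.12 (cv2) and the standard library are available. Lean on these libraries where they do the work, as an engineer would, in place of code of your own. Each camera call takes 0.05 s, during which the arm holds its last target. There are 200 camera calls.

## Working session

There is one attempt and no reset: what is moved stays moved. The work goes in short steps, Python scripts to look and compute and a shell command to move; the robot and the scene stay as the last step left them, time stands still between calls to the robot, and variables do not carry over. Pictures are saved under pics/ and viewed, at most 15 in all, crops included, and the job is handed in when it is done.

```bash
mkdir -p pics; cat > h.py <<'E'
import numpy as np, cv2
from cell import state, capture, calibration, close_job, hold_point_z
from scipy.spatial.transform import Rotation as R
def K(c,shape=(384,512)):
    f=shape[0]/2/np.tan(np.radians(c["vertical_fov"])/2); return f
def rays(c,uv):
    uv=np.atleast_2d(np.array(uv,float)); f=K(c)
    d=np.stack([(uv[:,0]-c["cx"])/f,(uv[:,1]-c["cy"])/f],1); s=d.copy()
    for _ in range(20): s=d/(1+c["k1"]*(s**2).sum(1,keepdims=True))
    M=np.array(c["cam_to_world"]); v=np.stack([s[:,0],-s[:,1],-np.ones(len(s))],1)
    return M[:3,3], v@M[:3,:3].T
def onplane(c,uv,z):
    o,v=rays(c,uv); return o+v*((z-o[2])/v[:,2])[:,None]
def bydepth(c,uv,d):
    o,v=rays(c,uv); return o+v*np.ravel(d)[:,None]
def cloud(c,depth):
    h,w=depth.shape; u,v=np.meshgrid(np.arange(w),np.arange(h))
    return bydepth(c,np.stack([u.ravel(),v.ravel()],1),depth.ravel()).reshape(h,w,3)
def proj(c,p):
    M=np.linalg.inv(np.array(c["cam_to_world"])); q=M[:3,:3]@np.array(p)+M[:3,3]
    s=np.array([q[0],-q[1]])/-q[2]; s=s*(1+c["k1"]*(s@s)); return s*K(c)+[c["cx"],c["cy"]]
def Rt(s=None):
    q=(s or state())["eef_rot"]; return R.from_quat([q[1],q[2],q[3],q[0]])
def goto(p,yaw=None):
    """rows units (shift/0.025) in tool axes to bring TCP to p; yaw = world angle of tool y"""
    s=state(); r=Rt(s); d=r.inv().apply(np.array(p)-s["ee_pos"])/0.025
    print("tcp",np.round(s["ee_pos"],4),"shift units",np.round(d,2),"t",round(s["time"],2))
    m=r.as_matrix(); y=np.degrees(np.arctan2(m[1,1],m[0,1])); print("tool y world deg",round(y,1),"z",m[:,2].round(3),"x",m[:,0].round(3))
    if yaw is not None:
        e=(yaw-y+90)%180-90; print("turn about tool z (deg)",round(-e,1),"units",round(-e/5,2),"q6",s["qpos"][5])
E
python3 - <<'E'
from h import *
s=state();print(s)
ims=[]
for n in("scene","top"):
    i,d=capture(n);c=calibration(n);print(n,c)
    np.savez(""+n+"0.npz",i=i,d=d)
    cv2.imwrite("pics/%s0.png"%n,cv2.resize(i[:,:,::-1],None,fx=1.5,fy=1.5))
E
```

```text
{'time': 0.0, 'qpos': array([ 1.12188726e+00,  1.59047640e-01,  1.59825379e+00,  1.98958907e-06,
        1.38622391e+00, -2.10122457e-01]), 'dq': array([ 1.06447717e-03, -3.88071293e-05,  9.06352150e-04,  4.55051324e-04,
        7.69699234e-04, -1.01025036e-03]), 'tau': array([-4.81063876e-05, -3.96010315e+01, -3.31423330e+01, -3.01577629e-04,
        8.53089849e-03,  3.64277057e-06]), 'ee_pos': array([0.13590631, 0.55841162, 0.40370659]), 'eef_rot': array([-3.13618397e-04,  1.19109981e-01,  9.92880596e-01, -9.14034478e-04]), 'force': array([-0.7987882 ,  0.17451976,  0.24732662]), 'wrist_torque': array([0.00529782, 0.01436276, 0.03457502]), 'finger_force': 0.0, 'width': 0.08565160823536865}
scene {'vertical_fov': 45.325458284609965, 'cx': 260.9310133192745, 'cy': 196.09518741550872, 'k1': -0.006367781565812751, 'cam_to_world': array([[ 0.72618249,  0.35358772, -0.58960557, -0.2806448 ],
       [-0.6872734 ,  0.39547131, -0.60930922, -0.89210888],
       [ 0.01772783,  0.8476899 ,  0.53019577,  0.86628898],
       [ 0.        ,  0.        ,  0.        ,  1.        ]])}
top {'vertical_fov': 57.908383214320956, 'cx': 257.87610279450627, 'cy': 190.18239241762038, 'k1': -0.05758728077335098, 'cam_to_world': array([[ 1.39496624e-03,  9.97988920e-01, -6.33732569e-02,
         4.87770377e-01],
       [-9.99893836e-01,  4.72839950e-04, -1.45633846e-02,
        -1.98367853e-02],
       [-1.45041311e-02,  6.33868444e-02,  9.97883630e-01,
         1.23221953e+00],
       [ 0.00000000e+00,  0.00000000e+00,  0.00000000e+00,
         1.00000000e+00]])}
```

View pics/scene0.png

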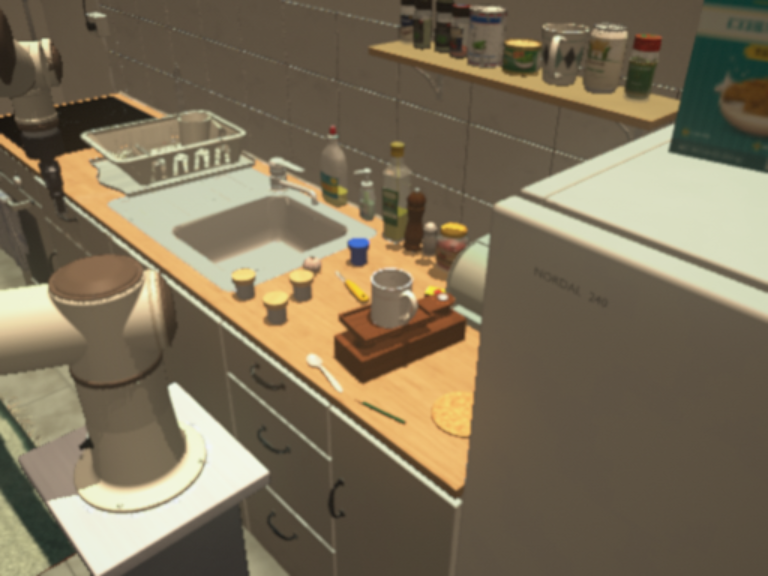

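View pics/top0.png

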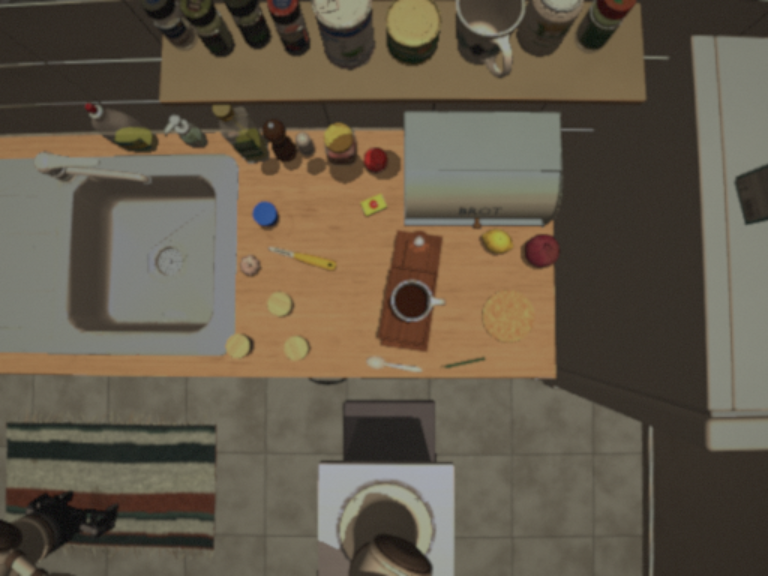

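The scene shows three cream-capped pots at top (1.5x) px (280,304), (238,346) and (296,348). The blue pot at (265,214) is the decoy. The stand has its pivot at (418,240) and the mug at (412,300) with its handle pointing right. The coaster is at (508,316), the red onion at (542,250) and the garlic at (250,264). Look-alikes are the tomato (375,159), the lemon (497,240) and the mug on the shelf.

```bash
python3 - <<'E'
from h import *
c=calibration("top");z=np.load("top0.npz");i,d=z["i"],z["d"]
P=cloud(c,d);hsv=cv2.cvtColor(i,cv2.COLOR_RGB2HSV)
h=P[...,2]
# check table level
t=P[170:180,300:340] ; print("probe table z",[round(float(P[y,x,2]),4) for x,y in((230,200),(340,190),(200,160))])
def blob(mask,n):
    k,l,st,ce=cv2.connectedComponentsWithStats(mask.astype(np.uint8))
    for j in range(1,k):
        if st[j,4]>40:
            m=l==j; q=P[m]; print(n,ce[j].round(1),st[j,4],"med",np.median(q,0).round(4),"min",q.min(0).round(3),"max",q.max(0).round(3))
roi=np.zeros(d.shape,bool);roi[90:250,158:372]=1
blob(roi&(h>.05)&(h<.075)&(P[...,0]<.7),"h60")
blob(roi&(h>.16)&(h<.2)&(P[...,0]<.7),"mug top")
for n,m in(("coaster",(h>.002)&(h<.012)&(np.arange(512)[None]>318)&(np.arange(384)[:,None]>188)),):
    blob(roi&m,n)
dark=roi&(h>.03)&(h<.13)&(P[...,0]<.7)&(np.arange(512)[None]>245)&(np.arange(512)[None]<305)
blob(dark,"stand")
for lo,hi in((.05,.062),(.078,.092),(.092,.105)):
  m=dark&(h>lo)&(h<hi); q=P[m]
  if len(q)>20:
    r=cv2.minAreaRect((q[:,:2]*1000).astype(np.float32)); print(lo,hi,len(q),np.median(q[:,2]).round(4),[np.round(x,1) for x in r], cv2.boxPoints(r).round(0).tolist())
# camera-view crop
cv2.imwrite("pics/crop1.png",cv2.resize(i[140:245,150:375][:,:,::-1],None,fx=3.5,fy=3.5,interpolation=cv2.INTER_CUBIC))
E
```

```text
probe table z [-0.0012, -0.0008, -0.0017]
h60 [266.2 164.7] 183 med [ 0.6513 -0.0303  0.0565] min [ 0.608 -0.054  0.051] max [ 0.687 -0.013  0.062]
h60 [332.  159.5] 93 med [ 0.6667 -0.2555  0.0532] min [ 0.649 -0.281  0.05 ] max [ 0.687 -0.236  0.059]
h60 [289.1 168.7] 189 med [ 0.6351 -0.1087  0.0561] min [ 0.594 -0.126  0.05 ] max [ 0.676 -0.091  0.064]
h60 [362.3 166.2] 283 med [ 0.6433 -0.3565  0.0587] min [ 0.612 -0.39   0.05 ] max [ 0.68  -0.328  0.075]
h60 [186.4 202.5] 212 med [0.5203 0.2406 0.06  ] min [0.495 0.214 0.051] max [0.546 0.266 0.069]
h60 [271.5 228.5] 153 med [ 0.4279 -0.0472  0.0563] min [ 0.414 -0.101  0.051] max [0.502 0.01  0.063]
h60 [161.4 230.1] 113 med [0.4267 0.3249 0.0605] min [0.4   0.308 0.051] max [0.45  0.337 0.068]
h60 [197.1 232.1] 209 med [0.4207 0.2025 0.0608] min [0.393 0.178 0.051] max [0.448 0.229 0.066]
mug top [278.5 199.7] 159 med [ 0.5248 -0.0746  0.1803] min [ 0.485 -0.119  0.16 ] max [ 0.564 -0.014  0.187]
coaster [338.9 211.2] 1053 med [ 0.4922 -0.2876  0.0064] min [ 0.418 -0.374  0.002] max [ 0.57  -0.218  0.012]
coaster [332.4 239.1] 41 med [ 0.3902 -0.2633  0.0033] min [ 0.373 -0.281  0.002] max [ 0.418 -0.246  0.009]
stand [273.1 193.8] 2371 med [ 0.5465 -0.0531  0.0889] min [ 0.414 -0.126  0.049] max [0.687 0.016 0.129]
0.05 0.062 526 0.0562 [array([550.9, -57.4]), array([105.9, 265.5]), np.float64(82.2)] [[412.0, -92.0], [675.0, -128.0], [690.0, -23.0], [427.0, 13.0]]
0.078 0.092 1097 0.0885 [array([561.1, -55.9]), array([ 99.6, 245.3]), np.float64(80.6)] [[432.0, -85.0], [674.0, -125.0], [690.0, -27.0], [448.0, 13.0]]
0.092 0.105 319 0.0968 [array([556.9, -54.2]), array([105.9, 246.2]), np.float64(80.1)] [[427.0, -85.0], [669.0, -127.0], [687.0, -23.0], [445.0, 19.0]]
```

View pics/crop1.png

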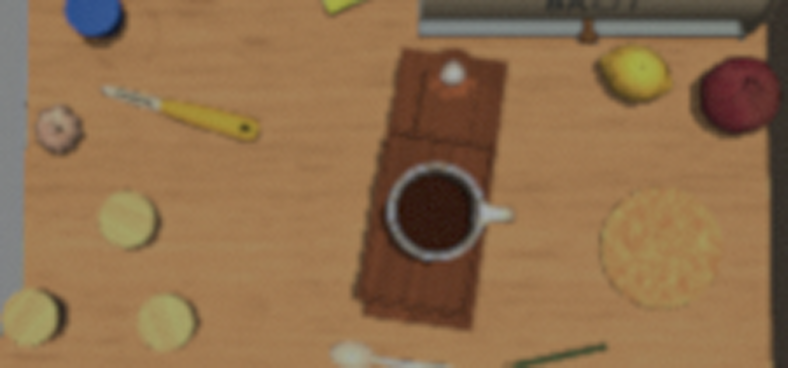

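The crop confirms the coaster at crop (661,246), the mug centre at (437,211) with its handle tip at (512,214), and the pin at (453,73). The three cream caps are the pots, and the blue one at (95,12) is left alone.

```bash
python3 - <<'E'
from h import *
c=calibration("top");z=np.load("top0.npz");i,d=z["i"],z["d"];P=cloud(c,d)
f=lambda x,y:(x/3.5+150-.36,y/3.5+140-.36)
print("coaster",onplane(c,f(661,246),.006))
print("mug",onplane(c,f(437,211),.182), "handle tip",onplane(c,f(512,214),.172))
m=(P[...,2]>.176)&(P[...,2]<.19)&(abs(P[...,0]-.525)<.08)&(abs(P[...,1]+.07)<.08)
q=P[m][:,:2]; A=np.c_[2*q,np.ones(len(q))]
for _ in range(3):
    s=np.linalg.lstsq(A,(q**2).sum(1),rcond=None)[0]; r=np.sqrt(s[2]+s[0]**2+s[1]**2)
    k=abs(np.linalg.norm(q-s[:2],axis=1)-r)<.006; q=q[k];A=A[k]
print("mug circ",s[:2],r,len(q))
m=(P[...,2]>.15)&(P[...,2]<.176)&(P[...,1]<s[1]-.046)&(P[...,1]>-.16)&(abs(P[...,0]-.525)<.04); print("handle pts",m.sum(),np.median(P[m],0))
print("pin",onplane(c,f(453,73),.095))
m=(P[...,2]>.085)&(P[...,2]<.13)&(np.linalg.norm(P[...,:2]-onplane(c,f(453,73),.095)[0,:2],axis=2)<.012)
print("pin med",np.median(P[m],0),P[m][:,2].max())
e=np.array([.9907,-.1357]);print("expected pivot along x from centre",(np.median(P[m],0)[:2]-[.551,-.0574])@e)
for x,y in((128,219),(31,317),(167,322)): print("pot",onplane(c,f(x,y),.06))
print("onion",onplane(c,f(740,95),.04))
goto([.5,-.13,.405],0)
E
```

```text
coaster [[ 0.49598498 -0.28649841  0.006     ]]
mug [[ 0.52495095 -0.05484723  0.182     ]] handle tip [[ 0.52272818 -0.12058981  0.172     ]]
mug circ [ 0.52406324 -0.05288018] 0.03926102833160252 101
handle pts 33 [ 0.52196552 -0.10849918  0.16940504]
pin [[ 0.6582157  -0.07306778  0.095     ]]
pin med [ 0.65687107 -0.07284977  0.09306392] 0.10114754120648417
expected pivot along x from centre 0.10698300640247443
pot [[0.52116285 0.2406378  0.06      ]]
pot [[0.42595903 0.33432024 0.06      ]]
pot [[0.4218472  0.20145985 0.06      ]]
onion [[ 0.64481224 -0.35954868  0.04      ]]
tcp [0.1359 0.5585 0.4038] shift units [-2.066e+01 -2.331e+01 -2.000e-02] t 0.1
tool y world deg 76.3 z [-0.001 -0.002 -1.   ] x [-0.972  0.236  0.   ]
turn about tool z (deg) 76.3 units 15.26 q6 -0.2101131601071202
```

```bash
A='[[-0.89,-0.93,0,0,0,0],[-0.89,-0.93,0,0,0,0],[-0.89,-0.93,0,0,0,0],[-0.89,-0.93,0,0,0,0],[-0.89,-0.93,0,0,0,0],[-0.89,-0.93,0,0,0,0],[-0.89,-0.93,0,0,0,0],[-0.89,-0.93,0,0,0,0]]' >/dev/null
python3 -m pendant '[[-0.89,-0.93,0,0,0,0],[-0.89,-0.93,0,0,0,0],[-0.89,-0.93,0,0,0,0],[-0.89,-0.93,0,0,0,0],[-0.89,-0.93,0,0,0,0],[-0.89,-0.93,0,0,0,0],[-0.89,-0.93,0,0,0,0],[-0.89,-0.93,0,0,0,0]]' 1
python3 -m pendant '[[-0.89,-0.93,0,0,0,0],[-0.89,-0.93,0,0,0,0],[-0.89,-0.93,0,0,0,0],[-0.89,-0.93,0,0,0,0],[-0.89,-0.93,0,0,0,0],[-0.89,-0.93,0,0,0,0],[-0.89,-0.93,0,0,0,0],[-0.89,-0.93,0,0,0,0]]'
python3 -m pendant '[[-0.89,-0.93,0,0,0,0],[-0.89,-0.93,0,0,0,0],[-0.89,-0.93,0,0,0,0],[-0.89,-0.93,0,0,0,0],[-0.89,-0.93,0,0,0,0],[-0.89,-0.93,0,0,0,0],[-0.89,-0.93,0,0,0,0],[-0.89,-0.93,0,0,0,0]]'
python3 -m pendant '[[0,0,0,0,0,0.98],[0,0,0,0,0,0.98],[0,0,0,0,0,0.98],[0,0,0,0,0,0.98],[0,0,0,0,0,0.98],[0,0,0,0,0,0.98],[0,0,0,0,0,0.98],[0,0,0,0,0,0.98]]'
python3 -m pendant '[[0,0,0,0,0,0.98],[0,0,0,0,0,0.98],[0,0,0,0,0,0.98],[0,0,0,0,0,0.98],[0,0,0,0,0,0.98],[0,0,0,0,0,0.98],[0,0,0,0,0,0.98],[0,0,0,0,0,0.98]]'
python3 - <<'E'
from h import *
goto([.522,-.111,.305],-2.5)
i,d=capture("wrist");c=calibration("wrist");print(c)
cv2.imwrite("pics/w1.png",i[:,:,::-1])
print("mugtop expected px",proj(c,[.5245,-.054,.182]),"handle",proj(c,[.522,-.111,.172]))
E
```

```text
time: 0.9
ee_pos: [0.2652, 0.3346, 0.4043]
eef_rot: [-0.0, 0.119, 0.993, -0.0]
force: [0.2, 0.3, 0.1]
width: 0.0855
finger_force: 0.0
time: 1.7
ee_pos: [0.3942, 0.1117, 0.4044]
eef_rot: [-0.0, 0.119, 0.993, 0.0]
force: [0.2, -0.5, 0.9]
width: 0.0855
finger_force: 0.0
time: 2.5
ee_pos: [0.5233, -0.111, 0.4041]
eef_rot: [-0.0, 0.119, 0.993, 0.0]
force: [0.4, 0.2, -0.1]
width: 0.0856
finger_force: 0.0
time: 3.3
ee_pos: [0.5227, -0.1097, 0.4042]
eef_rot: [-0.001, 0.447, 0.895, -0.0]
force: [-1.2, -0.1, -0.4]
width: 0.0858
finger_force: 0.0
time: 4.1
ee_pos: [0.5227, -0.1097, 0.4041]
eef_rot: [-0.001, 0.721, 0.693, -0.0]
force: [-0.3, -0.2, -0.1]
width: 0.0855
finger_force: 0.0
tcp [ 0.5227 -0.1097  0.4041] shift units [-0.05 -0.02  3.97] t 4.1
tool y world deg -2.3 z [-0.001  0.    -1.   ] x [0.04  0.999 0.   ]
turn about tool z (deg) 0.2 units 0.04 q6 -0.3934730550009554
{'vertical_fov': 60.46696112989688, 'cx': 255.0274657864782, 'cy': 189.51382752682326, 'k1': -0.042662617410918764, 'cam_to_world': array([[ 0.99910045,  0.03963701,  0.01507334,  0.52628727],
       [-0.04238178,  0.94540982,  0.32311617, -0.0267101 ],
       [-0.00144313, -0.32346434,  0.94623926,  0.37300299],
       [ 0.        ,  0.        ,  0.        ,  1.        ]])}
mugtop expected px [254.41423627 127.20296432] handle [254.38992562 211.98944959]
```

View pics/w1.png

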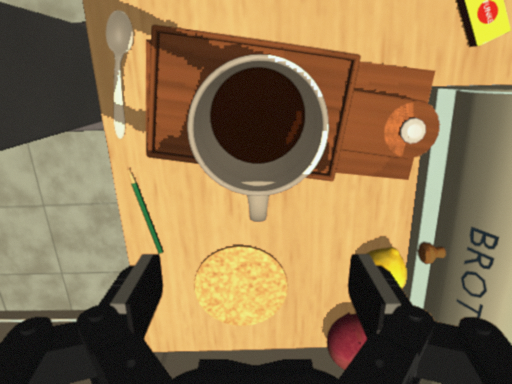

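The wrist view shows the mug rim centre at (258,124), the handle at (257,208), and the coaster at (241,285), within 2 mm of the prediction. I'm going down onto the handle.

```bash
python3 -m pendant '[[-0.05,0.05,0.6,0,0,0],[0,0,0.7,0,0,0],[0,0,0.7,0,0,0],[0,0,0.7,0,0,0],[0,0,0.7,0,0,0],[0,0,0.64,0,0,0],[0,0,0,0,0,0]]'
python3 -m pendant '[[0,0,0,0,0,0],[0,0,0,0,0,0],[0,0,0,0,0,0],[0,0,0,0,0,0],[0,0,0,0,0,0],[0,0,0,0,0,0],[0,0,0,0,0,0],[0,0,0,0,0,0]]' 0 90
python3 -m pendant '[[0,0,-0.3,0,0,0],[0,0,-0.3,0,0,0],[0,0,-0.3,0,0,0],[0,0,-0.3,0,0,0],[0,0,-0.3,0,0,0],[0,0,-0.3,0,0,0],[0,0,0,0,0,0]]'
python3 - <<'E'
from h import *
i,d=capture("wrist");cv2.imwrite("pics/w2.png",i[:,:,::-1]);goto([.5,-.34,.35])
E
```

```text
time: 4.85
ee_pos: [0.5227, -0.1106, 0.2998]
eef_rot: [-0.003, 0.719, 0.695, -0.001]
force: [0.9, 0.8, -0.1]
width: 0.0853
finger_force: 0.0
time: 5.65
ee_pos: [0.5244, -0.1113, 0.3046]
eef_rot: [0.001, 0.72, 0.694, 0.0]
force: [-1.5, -0.1, 4.8]
width: 0.0203
finger_force: 84.2
time: 6.35
ee_pos: [0.5245, -0.1113, 0.3503]
eef_rot: [0.001, 0.72, 0.694, 0.0]
force: [-0.4, 0.0, -2.4]
width: 0.0199
finger_force: 84.6
tcp [ 0.5243 -0.1112  0.3495] shift units [-9.18 -0.64 -0.02] t 6.4
tool y world deg -2.1 z [ 0.001 -0.001 -1.   ] x [ 0.036  0.999 -0.001]
```

View pics/w2.png

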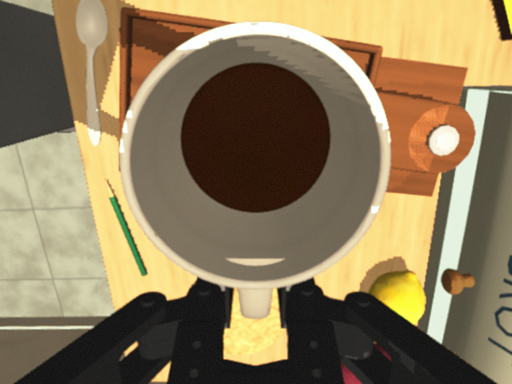

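The mug is held by its handle and hangs level: rim (255,155), handle (255,300). I'm carrying it to the coaster.

```bash
python3 -m pendant '[[-0.3,0,0,0,0,0],[-0.6,-0.05,0,0,0,0],[-0.8,-0.1,0,0,0,0],[-0.9,-0.1,0,0,0,0],[-0.9,-0.1,0,0,0,0],[-0.9,-0.1,0,0,0,0],[-0.9,-0.1,0,0,0,0],[-0.9,-0.1,0,0,0,0]]'
python3 -m pendant '[[-0.9,-0.1,0,0,0,0],[-0.9,-0.1,0,0,0,0],[-0.7,-0.07,0,0,0,0],[-0.43,-0.05,0,0,0,0],[-0.2,0,0,0,0,0],[0,0,0,0,0,0],[0,0,0,0,0,0],[0,0,0.2,0,0,0]]'
python3 -m pendant '[[0,0,0.6,0,0,0],[0,0,0.8,0,0,0],[0,0,0.8,0,0,0],[0,0,0.8,0,0,0],[0,0,0.6,0,0,0],[0,0,0.4,0,0,0],[0,0,0.3,0,0,0],[0,0,0,0,0,0]]'
python3 - <<'E'
from h import *
i,d=capture("wrist");cv2.imwrite("pics/w3.png",i[:,:,::-1]);goto([.494,-.3435,.2226]);c=calibration("wrist")
print("coaster centre px",proj(c,[.496,-.2865,.006]))
E
```

```text
time: 7.2
ee_pos: [0.5015, -0.2675, 0.3482]
eef_rot: [-0.0, 0.72, 0.694, -0.0]
force: [0.4, -0.2, -1.6]
width: 0.02
finger_force: 84.7
time: 8.0
ee_pos: [0.4918, -0.3427, 0.3443]
eef_rot: [0.001, 0.719, 0.695, 0.0]
force: [0.6, 0.2, -1.8]
width: 0.0204
finger_force: 84.7
time: 8.8
ee_pos: [0.4912, -0.3431, 0.2352]
eef_rot: [-0.001, 0.72, 0.694, 0.0]
force: [-1.4, 0.5, -2.1]
width: 0.0202
finger_force: 84.8
tcp [ 0.4914 -0.3433  0.2361] shift units [-0.    0.1   0.54] t 8.85
tool y world deg -2.1 z [-0.  0. -1.] x [0.036 0.999 0.   ]
coaster centre px [259.29803528 123.1503088 ]
```

View pics/w3.png

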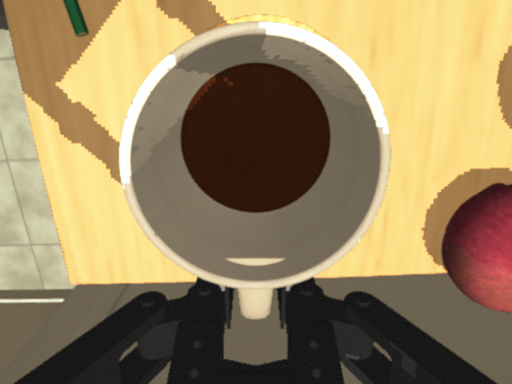

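The coaster's rim peeks out just above the mug at (270,15), so the mug is centred over it. I'm lowering to contact.

```bash
python3 -m pendant '[[0,0.1,0.2,0,0,0],[0,0,0.2,0,0,0],[0,0,0.1,0,0,0],[0,0,0,0,0,0]]'
python3 -m pendant '[[0,0,0.06,0,0,0],[0,0,0,0,0,0],[0,0,0,0,0,0]]'
```

```text
time: 9.25
ee_pos: [0.494, -0.3436, 0.2238]
eef_rot: [0.0, 0.72, 0.694, 0.0]
force: [0.9, 0.5, -0.5]
width: 0.0205
finger_force: 85.7
time: 9.55
ee_pos: [0.4941, -0.3438, 0.2229]
eef_rot: [0.001, 0.72, 0.694, -0.0]
force: [0.4, -2.6, 0.9]
width: 0.0197
finger_force: 86.5
```

```bash
python3 -m pendant '[[0,0,0,0,0,0],[0,0,0,0,0,0],[0,0,0,0,0,0],[0,0,0,0,0,0],[0,0,0,0,0,0],[0,0,0,0,0,0]]' 1
python3 -m pendant '[[0,0,-0.3,0,0,0],[0,0,-0.8,0,0,0],[0,0,-1,0,0,0],[0,0,-1,0,0,0],[0,0,-1,0,0,0],[0,0,-1,0,0,0],[0,0,-1,0,0,0],[0,0,-1,0,0,0]]'
python3 -m pendant '[[0.92,-0.13,0,0,0,0],[0.92,-0.13,0,0,0,0],[0.92,-0.13,0,0,0,0],[0.92,-0.13,0,0,0,0],[0.92,-0.13,0,0,0,0],[0.92,-0.13,0,0,0,0],[0.92,-0.13,0,0,0,0],[0.92,-0.13,0,0,0,0]]' 0
python3 - <<'E'
from h import *
i,d=capture("top");cv2.imwrite("pics/t2.png",cv2.resize(i[130:250,150:375][:,:,::-1],None,fx=3.5,fy=3.5));goto([.474,-.158,.251])
np.savez("top1.npz",i=i,d=d)
c=calibration("top")
# arc: units per row
p=np.array([.657,-.073]);r=Rt().as_matrix()
a=np.radians(np.linspace(205,85.6,17)); w=np.c_[p[0]+.2015*np.cos(a),p[1]+.2015*np.sin(a)]
for k in range(16):
    dd=np.r_[w[k+1]-w[k],0]; print(np.round(w[k+1],3),(r.T@dd/.025)[:2].round(2))
E
```

```text
time: 10.15
ee_pos: [0.4939, -0.3434, 0.2222]
eef_rot: [-0.0, 0.72, 0.694, 0.0]
force: [1.2, -0.6, -0.7]
width: 0.0853
finger_force: 0.0
time: 10.95
ee_pos: [0.4938, -0.3433, 0.4015]
eef_rot: [0.0, 0.72, 0.694, 0.0]
force: [-0.4, -0.3, -0.2]
width: 0.0853
finger_force: 0.0
time: 11.75
ee_pos: [0.4743, -0.1576, 0.4004]
eef_rot: [0.0, 0.72, 0.694, 0.0]
force: [0.1, -0.4, -0.2]
width: -0.0002
finger_force: 0.0
tcp [ 0.4741 -0.1549  0.4002] shift units [-0.14  0.    5.97] t 11.8
tool y world deg -2.0 z [ 0.     0.002 -1.   ] x [0.034 0.999 0.002]
[ 0.465 -0.134] [ 0.96 -0.41]
[ 0.459 -0.108] [ 1.01 -0.29]
[ 0.456 -0.082] [ 1.04 -0.15]
[ 0.456 -0.056] [ 1.05 -0.02]
[ 0.46 -0.03] [1.04 0.12]
[ 0.467 -0.005] [1.02 0.26]
[0.478 0.019] [0.98 0.39]
[0.491 0.042] [0.92 0.51]
[0.508 0.062] [0.84 0.62]
[0.526 0.081] [0.76 0.73]
[0.548 0.096] [0.65 0.82]
[0.57  0.109] [0.54 0.9 ]
[0.595 0.119] [0.42 0.96]
[0.62  0.125] [0.29 1.01]
[0.646 0.128] [0.16 1.04]
[0.672 0.128] [0.02 1.05]
```

View pics/t2.png

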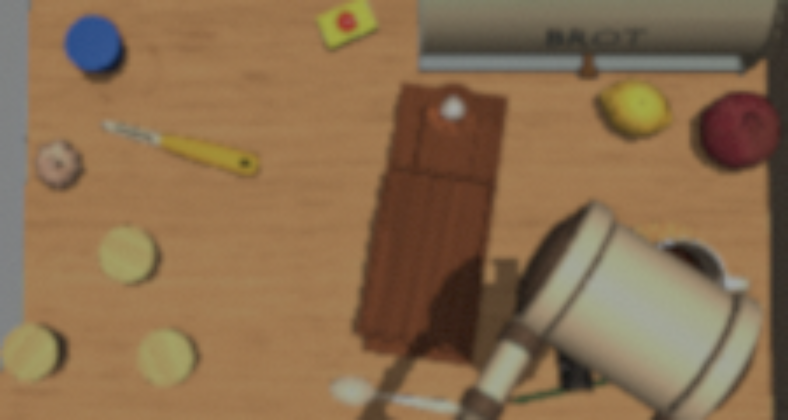

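The emptied stand is clear, and the mug stands on the coaster (690,260), partly hidden by the arm. I'm lowering beside the tray and swinging it along the arc.

```bash
python3 -m pendant '[[0,0,0.7,0,0,0],[0,0,0.8,0,0,0],[0,0,0.9,0,0,0],[0,0,0.9,0,0,0],[0,0,0.9,0,0,0],[0,0,0.9,0,0,0],[0,0,0.87,0,0,0],[0,0,0,0,0,0]]'
python3 -m pendant '[[0.48,-0.2,0,0,0,0],[0.48,-0.2,0,0,0,0],[0.5,-0.15,0,0,0,0],[0.5,-0.15,0,0,0,0],[0.52,-0.08,0,0,0,0],[0.52,-0.08,0,0,0,0],[0.52,-0.01,0,0,0,0],[0.52,-0.01,0,0,0,0]]'
python3 -m pendant '[[0.52,0.06,0,0,0,0],[0.52,0.06,0,0,0,0],[0.51,0.13,0,0,0,0],[0.51,0.13,0,0,0,0],[0.49,0.19,0,0,0,0],[0.49,0.19,0,0,0,0],[0.46,0.26,0,0,0,0],[0.46,0.26,0,0,0,0]]'
python3 -m pendant '[[0.42,0.31,0,0,0,0],[0.42,0.31,0,0,0,0],[0.38,0.36,0,0,0,0],[0.38,0.36,0,0,0,0],[0.33,0.41,0,0,0,0],[0.33,0.41,0,0,0,0],[0.27,0.45,0,0,0,0],[0.27,0.45,0,0,0,0]]'
python3 -m pendant '[[0.21,0.48,0,0,0,0],[0.21,0.48,0,0,0,0],[0.15,0.5,0,0,0,0],[0.15,0.5,0,0,0,0],[0,0,0,0,0,0]]'
python3 - <<'E'
from h import *
i,d=capture("wrist");cv2.imwrite("pics/w4.png",i[:,:,::-1]);goto([.672,.128,.251])
E
```

```text
time: 12.6
ee_pos: [0.4734, -0.158, 0.248]
eef_rot: [-0.003, 0.72, 0.694, -0.001]
force: [-0.2, 0.3, 0.6]
width: 0.0003
finger_force: 0.0
time: 13.4
ee_pos: [0.4563, -0.0558, 0.2506]
eef_rot: [0.0, 0.72, 0.694, 0.0]
force: [0.3, -0.8, 0.2]
width: 0.0002
finger_force: 0.4
time: 14.2
ee_pos: [0.4924, 0.0419, 0.2504]
eef_rot: [-0.0, 0.72, 0.694, -0.0]
force: [-0.5, -1.0, -0.2]
width: -0.0001
finger_force: 0.4
time: 15.0
ee_pos: [0.5716, 0.1088, 0.2503]
eef_rot: [-0.0, 0.72, 0.694, -0.0]
force: [0.1, -1.2, -0.0]
width: 0.0001
finger_force: 0.4
time: 15.5
ee_pos: [0.6218, 0.1249, 0.2505]
eef_rot: [0.0, 0.72, 0.694, 0.001]
force: [-0.2, 0.1, 0.4]
width: -0.0
finger_force: 0.0
tcp [0.621  0.1247 0.2503] shift units [ 0.21  2.03 -0.03] t 15.55
tool y world deg -2.1 z [ 0.  0. -1.] x [0.036 0.999 0.   ]
```

View pics/w4.png

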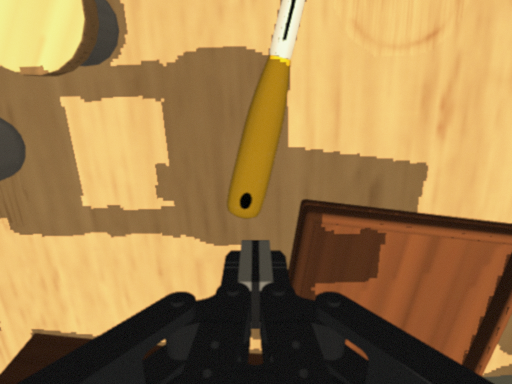

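The tray (corner at (303,203)) has swung about 90°, with the finger beside its near rim. I'm pushing on to the stop.

```bash
python3 -m pendant '[[0.1,0.5,0,0,0,0],[0.08,0.5,0,0,0,0],[0.02,0.5,0,0,0,0],[0,0.4,0,0,0,0]]'
python3 -m pendant '[[-0.02,0.2,0,0,0,0],[-0.02,0.2,0,0,0,0],[0,0,0,0,0,0]]'
python3 -m pendant '[[-0.02,0.2,0,0,0,0],[-0.02,0.1,0,0,0,0],[0,0,0,0,0,0]]'
```

```text
time: 15.95
ee_pos: [0.668, 0.1277, 0.2501]
eef_rot: [-0.0, 0.72, 0.694, -0.0]
force: [-0.5, -0.8, 1.0]
width: -0.0
finger_force: 0.4
time: 16.25
ee_pos: [0.6764, 0.1267, 0.2499]
eef_rot: [-0.003, 0.72, 0.694, -0.003]
force: [-10.3, 0.6, 6.4]
width: 0.0001
finger_force: 5.1
time: 16.55
ee_pos: [0.68, 0.1265, 0.2496]
eef_rot: [-0.009, 0.719, 0.695, -0.009]
force: [-36.3, 1.5, 22.9]
width: -0.0001
finger_force: 17.4
```

The stop was felt (36 N reaction). I'm backing off, rising, and turning the fingers across the block (yaw 82°).

```bash
python3 -m pendant '[[0.1,-0.7,0,0,0,0],[0.1,-0.7,0,0,0,0],[0,0,-0.9,0,0,0],[0,0,-1,0,0,0],[0,0,-1,0,0,0],[0,0,-1,0,0,0],[0,0,-1,0,0,0],[0,0,-1,0,0,0]]'
python3 -m pendant '[[0.33,-1,0,0,0,0],[0.33,-1,0,0,0,0],[0.33,-1,0,0,0,0],[0.33,-1,0,0,0,0],[0.33,-1,0,0,0,0],[0.33,-1,0,0,0,0],[0.33,-1,0,0,0,0],[0.33,-1,0,0,0,0]]' 1
python3 -m pendant '[[0,0,0,0,0,-0.99],[0,0,0,0,0,-0.99],[0,0,0,0,0,-0.99],[0,0,0,0,0,-0.99],[0,0,0,0,0,-0.99],[0,0,0,0,0,-0.99],[0,0,0,0,0,-0.99],[0,0,0,0,0,-0.99]]'
python3 -m pendant '[[0,0,0,0,0,-0.99],[0,0,0,0,0,-0.99],[0,0,0,0,0,-0.99],[0,0,0,0,0,-0.99],[0,0,0,0,0,-0.99],[0,0,0,0,0,-0.99],[0,0,0,0,0,-0.99],[0,0,0,0,0,-0.99]]'
python3 - <<'E'
from h import *
i,d=capture("top");cv2.imwrite("pics/t3.png",cv2.resize(i[110:250,150:375][:,:,::-1],None,fx=3.5,fy=3.5,interpolation=cv2.INTER_CUBIC));np.savez("top2.npz",i=i,d=d);goto([.4218,.2015,.35],82.2)
E
```

```text
time: 17.35
ee_pos: [0.6503, 0.1312, 0.399]
eef_rot: [0.0, 0.72, 0.694, 0.0]
force: [0.0, 0.2, -0.7]
width: 0.0001
finger_force: 0.0
time: 18.15
ee_pos: [0.4519, 0.2046, 0.3979]
eef_rot: [0.0, 0.72, 0.694, 0.0]
force: [-0.5, -0.2, 0.5]
width: 0.0854
finger_force: 0.0
time: 18.95
ee_pos: [0.4529, 0.2044, 0.398]
eef_rot: [0.0, 0.441, 0.898, 0.0]
force: [0.5, -0.6, 0.9]
width: 0.0854
finger_force: 0.0
time: 19.75
ee_pos: [0.4529, 0.2044, 0.398]
eef_rot: [0.0, 0.11, 0.994, 0.0]
force: [-0.1, -0.5, 0.3]
width: 0.0856
finger_force: 0.0
tcp [0.4529 0.2044 0.398 ] shift units [ 1.19 -0.38  1.92] t 19.8
tool y world deg 77.5 z [ 0.  0. -1.] x [-0.976  0.217 -0.   ]
turn about tool z (deg) -4.7 units -0.94 q6 -1.1723716606658963
```

View pics/t3.png

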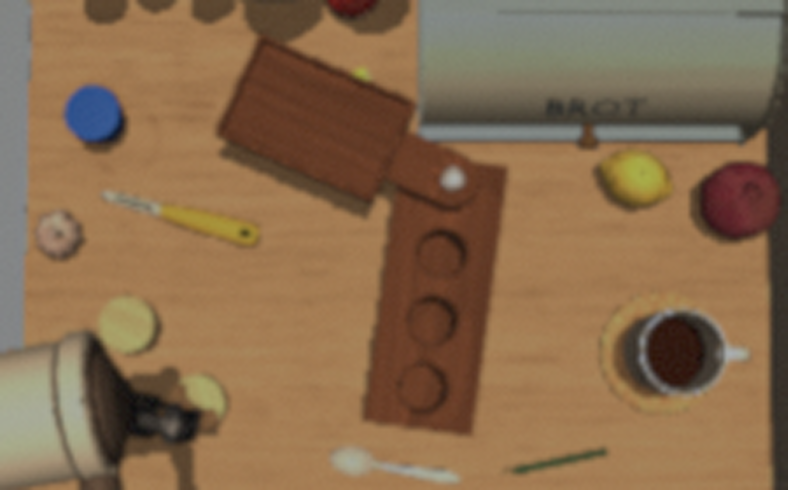

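The tray is out at its stop, the bores are uncovered at crop (442,253), (431,321) and (422,387), and the mug is on the coaster (680,352). The front pot seems to have been knocked: a cap shows at about (203,397) instead of the expected (167,427). I'll measure this from the wrist.

```bash
python3 - <<'E'
from h import *
c=calibration("top")
f=lambda x,y:(x/3.5+150-.36,y/3.5+110-.36)
b=[onplane(c,f(*p),.056)[0] for p in((442,253),(431,321),(422,387))]
for p in b: print("bore",p.round(4), "stand coords",((p[:2]-[.551,-.0574])@[.9907,-.1357]).round(4),((p[:2]-[.551,-.0574])@[.1357,.9907]).round(4))
print("pivot",onplane(c,f(453,178),.095))
print("mug",onplane(c,f(682,352),.1))
i,d=capture("wrist");c=calibration("wrist");cv2.imwrite("pics/w5.png",i[:,:,::-1])
P=cloud(c,d);m=(P[...,2]>.045)&(P[...,2]<.075)&(P[...,1]<.5);k,l,st,ce=cv2.connectedComponentsWithStats(m.astype(np.uint8))
for j in range(1,k):
    if st[j,4]>300: 
        q=P[l==j]; (x,y),r=cv2.minEnclosingCircle((q[:,:2]*1000).astype(np.float32)); print(ce[j].round(0),st[j,4],np.median(q,0).round(4),"circ",round(x,1),round(y,1),round(r,1))
E
```

```text
bore [ 0.5906 -0.064   0.056 ] stand coords 0.0402 -0.0012
bore [ 0.5246 -0.0532  0.056 ] stand coords -0.0268 0.0005
bore [ 0.4608 -0.0445  0.056 ] stand coords -0.0911 0.0006
pivot [[ 0.6582157  -0.07306778  0.095     ]]
mug [[ 0.49441965 -0.28565823  0.1       ]]
[386. 111.] 3008 [0.426  0.3335 0.0594] circ 427.7 335.5 28.1
[222. 167.] 2585 [0.4443 0.1731 0.0595] circ 446.0 172.3 28.0
[ 45. 253.] 9170 [ 0.4976 -0.0366  0.0556] circ 501.9 -53.3 98.1
[304. 222.] 2259 [0.5192 0.2403 0.0594] circ 522.4 240.2 28.0
[348. 355.] 341 [0.7098 0.2611 0.0545] circ 719.3 266.2 22.8
```

View pics/w5.png

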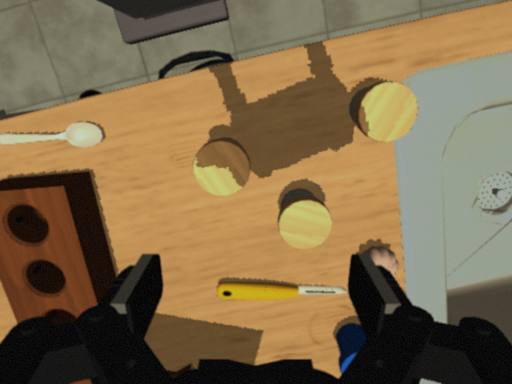

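The wrist view shows the caps at (222,167), (304,222) and (386,111), all with 28 mm radius and top at 59 mm, which match. The front pot has indeed moved, to (0.446,0.172). I'm grasping that one first.

```bash
python3 -m pendant '[[0.06,-0.65,0.5,0,0,-0.94],[0.06,-0.65,0.8,0,0,0],[0,0,1,0,0,0],[0,0,1,0,0,0],[0,0,1,0,0,0],[0,0,1,0,0,0],[0,0,0.9,0,0,0],[0,0,0.6,0,0,0]]' 1
python3 -m pendant '[[0,0,0.3,0,0,0],[0,0,0.24,0,0,0],[0,0,0,0,0,0],[0,0,0,0,0,0]]'
python3 -c "
from h import *
goto([.4455,.1725,.214],82.2)"
python3 -m pendant '[[0,0,0,0,0,0],[0,0,0,0,0,0],[0,0,0,0,0,0],[0,0,0,0,0,0],[0,0,0,0,0,0],[0,0,0,0,0,0]]' 0 60
python3 -m pendant '[[0,0,-0.4,0,0,0],[0,0,-0.8,0,0,0],[0,0,-0.8,0,0,0],[0,0,-0.8,0,0,0],[0,0,-0.8,0,0,0],[0,0,-0.4,0,0,0],[0,0,0,0,0,0]]'
python3 -c "
from h import *
goto([.5905,-.063,.32],82.2)"
```

```text
time: 20.65
ee_pos: [0.4435, 0.1729, 0.2263]
eef_rot: [-0.001, 0.073, 0.997, -0.0]
force: [-0.0, 0.1, 0.5]
width: 0.0853
finger_force: 0.0
time: 21.05
ee_pos: [0.4448, 0.1731, 0.2152]
eef_rot: [0.001, 0.071, 0.997, 0.0]
force: [0.1, -0.1, 0.4]
width: 0.0857
finger_force: 0.0
tcp [0.4448 0.1731 0.2152] shift units [-0.03 -0.02  0.05] t 21.05
tool y world deg 81.8 z [ 0.001  0.    -1.   ] x [-0.99   0.143 -0.001]
turn about tool z (deg) -0.4 units -0.08 q6 -1.3104195514613561
time: 21.65
ee_pos: [0.4449, 0.1731, 0.2156]
eef_rot: [0.001, 0.071, 0.997, 0.0]
force: [-1.7, -0.4, 5.5]
width: 0.0538
finger_force: 62.6
time: 22.35
ee_pos: [0.4449, 0.1731, 0.3161]
eef_rot: [0.002, 0.071, 0.997, 0.0]
force: [0.8, 0.2, -2.0]
width: 0.0535
finger_force: 63.4
tcp [0.4449 0.1731 0.3161] shift units [-7.11 -8.52 -0.14] t 22.35
tool y world deg 81.8 z [ 0.003  0.    -1.   ] x [-0.99   0.142 -0.003]
turn about tool z (deg) -0.4 units -0.08 q6 -1.3107849031751733
```

```bash
python3 -m pendant '[[-0.3,-0.4,-0.3,0,0,0],[-0.7,-0.8,-0.3,0,0,0],[-0.8,-0.95,0,0,0,0],[-0.8,-0.95,0,0,0,0],[-0.8,-0.95,0,0,0,0],[-0.8,-0.95,0,0,0,0],[-0.8,-0.95,0,0,0,0],[-0.8,-0.95,0,0,0,0]]'
python3 -m pendant '[[-0.8,-0.95,0,0,0,0],[-0.5,-0.65,0,0,0,-0.08],[0,0,0,0,0,0],[0,0,0,0,0,0]]'
cat > bores.py <<'E'
from h import *
i,d=capture("wrist");c=calibration("wrist");np.savez("wb.npz",i=i,d=d)
P=cloud(c,d);h=P[...,2]
q0=np.array([.551,-.0574]);e=np.array([.9907,-.1357]);n=np.array([.1357,.9907])
X=(P[...,:2]-q0)@e;Y=(P[...,:2]-q0)@n
top=(abs(h-.056)<.004)&(abs(X)<.15)&(abs(Y)<.07); print("block top z",np.median(h[top]).round(4),"Y range",np.percentile(Y[top],[.5,99.5]).round(4),"X",np.percentile(X[top],[.5,99.5]).round(4))
u,v=np.meshgrid(np.arange(512),np.arange(384));T=onplane(c,np.c_[u.ravel(),v.ravel()],.056).reshape(384,512,3)
for s in(-.092,-.026,.040):
    b=q0+s*e; m=(np.linalg.norm(T[...,:2]-b,axis=2)<.034)
    hole=m&(h<.0545)&(h>-.02)&(d>0)
    k,l,st,ce=cv2.connectedComponentsWithStats(hole.astype(np.uint8))
    if k<2: continue
    j=1+st[1:,4].argmax(); cn=max(cv2.findContours((l==j).astype(np.uint8),0,1)[0],key=len)[:,0]
    q=T[cn[:,1],cn[:,0],:2]; A=np.c_[2*q,np.ones(len(q))];z=np.linalg.lstsq(A,(q**2).sum(1),rcond=None)[0];r=np.sqrt(z[2]+z[:2]@z[:2]); res=np.std(np.linalg.norm(q-z[:2],axis=1)-r)
    print("s",s,"n",len(q),"centre",z[:2].round(4),"r",r.round(4),"res",res.round(4),"stand",((z[:2]-q0)@e).round(4),((z[:2]-q0)@n).round(4),"px",ce[j].round(0))
E
python3 bores.py; python3 - <<'E'
from h import *
cv2.imwrite("pics/w6.png",np.load("wb.npz")["i"][:,:,::-1]);goto([.5905,-.063,.2716],82.2)
E
```

```text
time: 23.15
ee_pos: [0.5636, -0.0204, 0.3283]
eef_rot: [-0.001, 0.072, 0.997, 0.0]
force: [-0.0, 0.4, -0.7]
width: 0.0541
finger_force: 63.5
time: 23.55
ee_pos: [0.5895, -0.0631, 0.3283]
eef_rot: [-0.001, 0.068, 0.998, 0.0]
force: [-0.1, 0.1, -1.1]
width: 0.0538
finger_force: 63.6
block top z 0.0557 Y range [-0.0539  0.051 ] X [-0.0938  0.08  ]
s -0.092 n 247 centre [ 0.467  -0.0474] r 0.0201 res 0.0041 stand -0.0846 -0.0015 px [253.  19.]
s -0.026 n 280 centre [ 0.5268 -0.0555] r 0.0237 res 0.0006 stand -0.0242 -0.0014 px [253. 107.]
s 0.04 n 195 centre [ 0.5878 -0.0638] r 0.0203 res 0.0061 stand 0.0373 -0.0013 px [253. 183.]
tcp [ 0.5893 -0.0625  0.3285] shift units [-0.06 -0.02  2.28] t 23.6
tool y world deg 82.2 z [-0.002  0.001 -1.   ] x [-0.991  0.136  0.002]
turn about tool z (deg) 0.0 units 0.0 q6 -1.7442192183032585
```

View pics/w6.png

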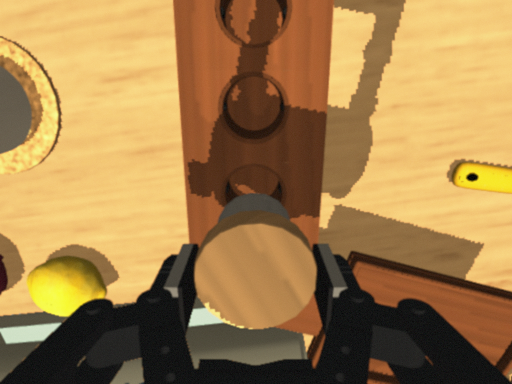

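The held pot at (255,265) is upright over bore 3. The wrist fit of bore 2 (253,107) agrees with the top view to about 2 mm. I'm lowering in stages.

```bash
python3 -m pendant '[[-0.05,-0.04,0.5,0,0,0],[0,0,0.6,0,0,0],[0,0,0.6,0,0,0],[0,0,0.4,0,0,0],[0,0,0.1,0,0,0],[0,0,0,0,0,0]]'
python3 -m pendant '[[0,0,0.1,0,0,0],[0,0,0.1,0,0,0],[0,0,0.1,0,0,0],[0,0,0,0,0,0]]'
```

```text
time: 24.2
ee_pos: [0.5907, -0.0635, 0.2736]
eef_rot: [-0.001, 0.068, 0.998, 0.0]
force: [0.1, 0.0, -2.0]
width: 0.0538
finger_force: 63.6
time: 24.6
ee_pos: [0.5908, -0.0637, 0.2667]
eef_rot: [-0.0, 0.068, 0.998, 0.0]
force: [0.6, 0.7, -1.2]
width: 0.0539
finger_force: 63.6
```

```bash
python3 -m pendant '[[0,0,0.1,0,0,0],[0,0,0.1,0,0,0],[0,0,0.1,0,0,0],[0,0,0.1,0,0,0],[0,0,0,0,0,0]]'
python3 -m pendant '[[0,0,0.15,0,0,0],[0,0,0.15,0,0,0],[0,0,0,0,0,0]]'
```

```text
time: 25.1
ee_pos: [0.5907, -0.0636, 0.2564]
eef_rot: [-0.0, 0.068, 0.998, 0.0]
force: [-0.7, -1.2, -1.2]
width: 0.0533
finger_force: 63.6
time: 25.4
ee_pos: [0.591, -0.0638, 0.2492]
eef_rot: [0.0, 0.068, 0.998, -0.0]
force: [1.8, -1.6, -4.7]
width: 0.0538
finger_force: 63.9
```

```bash
python3 -m pendant '[[0,0,0.2,0,0,0],[0,0,0.2,0,0,0],[0,0,0.1,0,0,0],[0,0,0,0,0,0]]'
python3 -m pendant '[[0,0,0.12,0,0,0],[0,0,0.1,0,0,0],[0,0,0,0,0,0]]'
python3 -m pendant '[[0,0,0.1,0,0,0],[0,0,0,0,0,0]]'
```

```text
time: 25.8
ee_pos: [0.5913, -0.0639, 0.2373]
eef_rot: [0.001, 0.068, 0.998, -0.0]
force: [0.4, -1.2, 2.1]
width: 0.0538
finger_force: 64.7
time: 26.1
ee_pos: [0.5913, -0.064, 0.232]
eef_rot: [0.001, 0.068, 0.998, -0.0]
force: [-0.4, -1.0, 4.4]
width: 0.0536
finger_force: 64.9
time: 26.3
ee_pos: [0.5912, -0.064, 0.2295]
eef_rot: [0.001, 0.068, 0.998, -0.0]
force: [-1.4, -1.4, 4.0]
width: 0.0538
finger_force: 64.8
```

```bash
python3 -m pendant '[[0,0,0.1,0,0,0],[0,0,0,0,0,0]]'
python3 -m pendant '[[0,0,0.08,0,0,0],[0,0,0,0,0,0]]'
```

```text
time: 26.5
ee_pos: [0.5913, -0.0641, 0.2277]
eef_rot: [0.001, 0.068, 0.998, -0.0]
force: [-3.1, -1.9, 9.1]
width: 0.0539
finger_force: 65.3
time: 26.7
ee_pos: [0.5915, -0.0641, 0.2276]
eef_rot: [0.0, 0.068, 0.998, -0.0]
force: [-10.1, -0.7, 21.2]
width: 0.0537
finger_force: 66.6
```

It is seated at the predicted height, 0.2276, with a hard stop. I'm releasing and going over the next pot.

```bash
python3 -m pendant '[[0,0,-0.1,0,0,0],[0,0,0,0,0,0],[0,0,0,0,0,0],[0,0,0,0,0,0],[0,0,0,0,0,0]]' 1
python3 -m pendant '[[0,0,-0.5,0,0,0],[0,0,-0.9,0,0,0],[0,0,-1,0,0,0],[0,0,-1,0,0,0],[0,0,-1,0,0,0],[0.34,0.9,0,0,0,0],[0.34,0.9,0,0,0,0],[0.34,0.9,0,0,0,0]]'
python3 -m pendant '[[0.34,0.9,0,0,0,0],[0.34,0.9,0,0,0,0],[0.34,0.9,0,0,0,0],[0.34,0.9,0,0,0,0],[0.34,0.9,0,0,0,0],[0.34,0.9,0,0,0,0],[0.34,0.9,0,0,0,0],[0.34,0.9,0,0,0,0]]'
cat > pots.py <<'E'
from h import *
i,d=capture("wrist");c=calibration("wrist");np.savez("wp.npz",i=i,d=d)
P=cloud(c,d);hs=cv2.cvtColor(i,cv2.COLOR_RGB2HSV);m=(P[...,2]>.04)&(P[...,2]<.08)&(P[...,1]<.5);k,l,st,ce=cv2.connectedComponentsWithStats(m.astype(np.uint8))
for j in range(1,k):
    if st[j,4]>300: 
        q=P[l==j]; (x,y),r=cv2.minEnclosingCircle((q[:,:2]*1000).astype(np.float32)); print(ce[j].round(0),st[j,4],"z",np.median(q[:,2]).round(4),"hsv",np.median(hs[l==j],0),"circ",round(x,1),round(y,1),round(r,1))
E
python3 pots.py; python3 -c "
from h import *
goto([.522,.240,.2155],82.2)"
```

```text
time: 27.2
ee_pos: [0.5908, -0.0636, 0.2264]
eef_rot: [-0.0, 0.068, 0.998, 0.0]
force: [-0.3, 0.5, -0.3]
width: 0.085
finger_force: 0.0
time: 28.0
ee_pos: [0.5747, 0.0073, 0.3383]
eef_rot: [0.001, 0.068, 0.998, -0.0]
force: [-0.5, 0.6, -0.4]
width: 0.0859
finger_force: 0.0
time: 28.8
ee_pos: [0.5315, 0.1952, 0.338]
eef_rot: [0.001, 0.068, 0.998, 0.0]
force: [0.6, -0.4, -0.9]
width: 0.0854
finger_force: 0.0
[431.  28.] 4556 z 0.0597 hsv [ 24. 123. 193.] circ 425.6 338.0 28.5
[ 20. 236.] 8125 z 0.0548 hsv [ 11. 184. 103.] circ 538.0 -24.2 116.0
[311. 166.] 3939 z 0.0595 hsv [ 16. 150. 134.] circ 520.8 244.5 28.1
[348. 350.] 672 z 0.0559 hsv [108. 207.  47.] circ 719.9 270.9 23.5
tcp [0.5306 0.1979 0.338 ] shift units [0.56 1.61 4.9 ] t 28.85
tool y world deg 82.3 z [ 0.     0.003 -1.   ] x [-0.991  0.133 -0.   ]
turn about tool z (deg) 0.1 units 0.03 q6 -1.2948415846093857
```

```bash
python3 -m pendant '[[0.28,0.82,0.2,0,0,0],[0.28,0.82,0.6,0,0,0],[0,0,0.9,0,0,0],[0,0,0.9,0,0,0],[0,0,0.9,0,0,0],[0,0,0.8,0,0,0],[0,0,0.4,0,0,0],[0,0,0.2,0,0,0]]'
python3 -m pendant '[[0,0,0,0,0,0],[0,0,0,0,0,0]]'
python3 -m pendant '[[0,0,0,0,0,0],[0,0,0,0,0,0],[0,0,0,0,0,0],[0,0,0,0,0,0],[0,0,0,0,0,0],[0,0,0,0,0,0]]' 0 60
python3 -m pendant '[[0,0,-0.4,0,0,0],[0,0,-0.8,0,0,0],[0,0,-0.8,0,0,0],[0,0,-1,0,0,0],[0,0,-0.8,0,0,0],[0,0,-0.6,0,0,0],[0,0,-0.1,0,0,0],[0,0,0,0,0,0]]'
python3 -c "
from h import *
goto([.5255,-.0553,.33],82.2)"
```

```text
time: 29.65
ee_pos: [0.5234, 0.2365, 0.2141]
eef_rot: [-0.0, 0.068, 0.998, -0.0]
force: [0.5, -0.3, 0.5]
width: 0.085
finger_force: 0.0
time: 29.85
ee_pos: [0.5241, 0.2368, 0.2156]
eef_rot: [0.001, 0.068, 0.998, 0.0]
force: [0.4, -0.2, -0.4]
width: 0.0854
finger_force: 0.0
time: 30.45
ee_pos: [0.5242, 0.2369, 0.216]
eef_rot: [0.001, 0.068, 0.998, 0.0]
force: [-1.5, 0.7, 5.8]
width: 0.0537
finger_force: 62.3
time: 31.25
ee_pos: [0.5234, 0.2367, 0.327]
eef_rot: [0.0, 0.068, 0.998, -0.0]
force: [0.6, -0.1, -1.8]
width: 0.054
finger_force: 63.5
tcp [0.5234 0.2367 0.327 ] shift units [ -1.67 -11.56  -0.12] t 31.25
tool y world deg 82.2 z [ 0. -0. -1.] x [-0.991  0.135 -0.   ]
turn about tool z (deg) 0.0 units 0.0 q6 -1.2205727477311399
```

```bash
python3 -m pendant '[[-0.06,-0.4,0,0,0,0],[-0.12,-0.8,0,0,0,0],[-0.14,-0.97,0,0,0,0],[-0.14,-0.97,0,0,0,0],[-0.14,-0.97,0,0,0,0],[-0.14,-0.97,0,0,0,0],[-0.14,-0.97,0,0,0,0],[-0.14,-0.97,0,0,0,0]]'
python3 -m pendant '[[-0.14,-0.97,0,0,0,0],[-0.14,-0.97,0,0,0,0],[-0.14,-0.97,0,0,0,0],[-0.13,-0.9,0,0,0,0],[-0.1,-0.7,0,0,0,0],[0,0,0,0,0,0],[0,0,0,0,0,0],[0,0,0,0,0,0]]'
cat > held.py <<'E'
from h import *
s=state();i,d=capture("wrist");c=calibration("wrist");P=cloud(c,d);zt=s["ee_pos"][2]-.2158+.06
r=Rt(s);L=r.inv().apply((P-s["ee_pos"]).reshape(-1,3)).reshape(P.shape)
m=(abs(P[...,2]-zt)<.004)&(np.hypot(L[...,0],L[...,1])<.034)&(abs(L[...,1])<.024)
q=L[m][:,:2]; print("held cap local x range",np.percentile(q[:,0],[1,99]).round(4),"mid",np.mean(np.percentile(q[:,0],[1,99])).round(4),"z",np.median(P[m][:,2]).round(4),"exp",zt.round(4),len(q))
E
python3 held.py; python3 bores.py; python3 -c "
from h import *
goto([.5255,-.0553,.2716],82.2)"
```

```text
time: 32.05
ee_pos: [0.5242, 0.0578, 0.3255]
eef_rot: [-0.001, 0.068, 0.998, -0.0]
force: [0.4, 0.2, -1.5]
width: 0.0539
finger_force: 63.5
time: 32.85
ee_pos: [0.5255, -0.054, 0.3263]
eef_rot: [-0.001, 0.068, 0.998, 0.0]
force: [0.4, 0.5, -1.5]
width: 0.054
finger_force: 63.6
held cap local x range [-0.0229  0.0292] mid 0.0032 z 0.1709 exp 0.1705 10368
block top z 0.0557 Y range [-0.0545  0.0505] X [-0.1295  0.1302]
s -0.092 n 280 centre [ 0.4617 -0.047 ] r 0.0238 res 0.0006 stand -0.0899 -0.0018 px [253. 105.]
s -0.026 n 181 centre [ 0.5225 -0.0563] r 0.0198 res 0.0063 stand -0.0284 -0.0028 px [250. 180.]
tcp [ 0.5257 -0.0538  0.3266] shift units [-0.   -0.06  2.2 ] t 32.95
tool y world deg 82.3 z [-0.001  0.    -1.   ] x [-0.991  0.134  0.001]
turn about tool z (deg) 0.1 units 0.02 q6 -1.7670475827416072
```

```bash
python3 -m pendant '[[-0.11,-0.05,0.5,0,0,0],[0,0,0.6,0,0,0],[0,0,0.6,0,0,0],[0,0,0.3,0,0,0],[0,0,0.1,0,0,0],[0,0,0,0,0,0]]'
python3 -m pendant '[[0,0,0.1,0,0,0],[0,0,0.1,0,0,0],[0,0,0.1,0,0,0],[0,0,0,0,0,0]]'
python3 -m pendant '[[0,0,0.1,0,0,0],[0,0,0.1,0,0,0],[0,0,0.1,0,0,0],[0,0,0,0,0,0]]'
```

```text
time: 33.55
ee_pos: [0.5284, -0.056, 0.2741]
eef_rot: [-0.0, 0.068, 0.998, 0.0]
force: [0.0, -0.5, -1.5]
width: 0.0538
finger_force: 63.6
time: 33.95
ee_pos: [0.5285, -0.0565, 0.2671]
eef_rot: [0.0, 0.068, 0.998, -0.0]
force: [1.1, -0.8, -1.0]
width: 0.0542
finger_force: 63.8
time: 34.35
ee_pos: [0.5287, -0.0573, 0.2599]
eef_rot: [0.001, 0.068, 0.998, -0.002]
force: [-0.2, -6.5, -0.8]
width: 0.0541
finger_force: 63.6
```

```bash
python3 -m pendant '[[0,-0.06,0.05,0,0,0],[0,0,0.1,0,0,0],[0,0,0,0,0,0]]'
python3 -m pendant '[[0,0,0.2,0,0,0],[0,0,0.2,0,0,0],[0,0,0,0,0,0]]'
```

```text
time: 34.65
ee_pos: [0.5282, -0.0579, 0.2555]
eef_rot: [0.0, 0.068, 0.998, -0.0]
force: [0.6, -4.4, -2.2]
width: 0.0538
finger_force: 63.6
time: 34.95
ee_pos: [0.528, -0.0579, 0.2448]
eef_rot: [-0.0, 0.068, 0.998, -0.0]
force: [2.9, -6.2, -5.2]
width: 0.0543
finger_force: 63.9
```

```bash
python3 -m pendant '[[0,-0.03,0.2,0,0,0],[0,0,0.2,0,0,0],[0,0,0,0,0,0]]'
python3 -m pendant '[[0,0,0.15,0,0,0],[0,0,0.1,0,0,0],[0,0,0,0,0,0]]'
python3 -m pendant '[[0,0,0.06,0,0,0],[0,0,0.06,0,0,0],[0,0,0,0,0,0]]'
python3 -m pendant '[[0,0,0.05,0,0,0],[0,0,0.03,0,0,0],[0,0,0,0,0,0]]'
```

```text
time: 35.25
ee_pos: [0.5284, -0.0582, 0.2357]
eef_rot: [0.001, 0.068, 0.998, 0.0]
force: [2.7, -2.2, 1.0]
width: 0.0537
finger_force: 64.5
time: 35.55
ee_pos: [0.529, -0.0581, 0.2316]
eef_rot: [0.001, 0.068, 0.998, 0.0]
force: [-2.6, 1.2, 14.8]
width: 0.0537
finger_force: 66.1
time: 35.85
ee_pos: [0.5291, -0.058, 0.2299]
eef_rot: [0.001, 0.067, 0.998, 0.0]
force: [-7.7, 2.5, 25.2]
width: 0.0538
finger_force: 67.0
time: 36.15
ee_pos: [0.5293, -0.058, 0.2288]
eef_rot: [0.001, 0.067, 0.998, 0.0]
force: [-10.7, 3.7, 31.7]
width: 0.054
finger_force: 67.7
```

It is about 1 mm short at 32 N, so I'll release and press the cap's top with shut fingers.

```bash
python3 -m pendant '[[0,0,-0.15,0,0,0],[0,0,0,0,0,0],[0,0,0,0,0,0],[0,0,0,0,0,0],[0,0,0,0,0,0]]' 1
python3 -m pendant '[[0,0,-0.4,0,0,0],[0,0,-0.9,0,0,0],[0,0,-0.8,0,0,0],[0,0,0,0,0,0],[0,0,0,0,0,0],[0,0,0,0,0,0],[0,0,0,0,0,0],[0,0,0,0,0,0]]' 
python3 bores.py
python3 - <<'E'
from h import *
z=np.load("wb.npz");c=calibration("wrist");P=cloud(c,z["d"]);
for b in((.5265,-.0565),(.5915,-.064)):
    m=np.linalg.norm(P[...,:2]-b,axis=2)<.022; q=P[m]; q=q[(q[:,2]>.06)&(q[:,2]<.085)]; print(b,len(q),"cap top z",np.median(q[:,2]).round(4) if len(q) else None)
goto([.5265,-.0565,.252],82.2)
E
```

```text
time: 36.65
ee_pos: [0.5278, -0.0582, 0.2275]
eef_rot: [-0.001, 0.068, 0.998, 0.0]
force: [-0.7, -0.1, -0.4]
width: 0.0856
finger_force: 0.0
time: 37.45
ee_pos: [0.5277, -0.0583, 0.2798]
eef_rot: [-0.001, 0.068, 0.998, 0.0]
force: [0.4, 1.1, -0.9]
width: 0.0855
finger_force: 0.0
block top z 0.0557 Y range [-0.0546  0.0507] X [-0.1292  0.0974]
s -0.092 n 365 centre [ 0.4617 -0.0471] r 0.0238 res 0.0006 stand -0.0899 -0.0019 px [259. 106.]
s -0.026 n 2 centre [0.2904 0.2251] r 0.3476 res 0.0 stand -0.2965 0.2445 px [254. 168.]
s 0.04 n 2 centre [ 0.5715 -0.0702] r 0.0261 res 0.0 stand 0.022 -0.0099 px [285. 276.]
(0.5265, -0.0565) 4066 cap top z 0.0737
(0.5915, -0.064) 2871 cap top z 0.0722
tcp [ 0.5278 -0.0583  0.28  ] shift units [0.06 0.06 1.12] t 37.5
tool y world deg 82.2 z [-0.001  0.    -1.   ] x [-0.991  0.135  0.001]
turn about tool z (deg) 0.0 units 0.0 q6 -1.7727520905284608
```

Pot 3's cap top is at 72.2 mm (flush), and pot 2's is at 73.7 mm. I'm pressing pot 2.

```bash
python3 -m pendant '[[0.06,0.06,0,0,0,0],[0,0,0,0,0,0],[0,0,0,0,0,0],[0,0,0,0,0,0],[0,0,0.4,0,0,0],[0,0,0.5,0,0,0],[0,0,0.24,0,0,0],[0,0,0,0,0,0]]' 0
python3 -m pendant '[[0,0,0.15,0,0,0],[0,0,0.1,0,0,0],[0,0,0,0,0,0]]'
python3 -m pendant '[[0,0,0.06,0,0,0],[0,0,0,0,0,0]]'
python3 -m pendant '[[0,0,0.04,0,0,0],[0,0,0,0,0,0]]'
```

```text
time: 38.3
ee_pos: [0.526, -0.0565, 0.2502]
eef_rot: [-0.002, 0.068, 0.998, 0.0]
force: [-0.5, 0.9, -0.5]
width: -0.0001
finger_force: 0.0
time: 38.6
ee_pos: [0.5271, -0.0566, 0.2463]
eef_rot: [0.001, 0.068, 0.998, 0.0]
force: [0.9, 0.2, 0.8]
width: -0.0003
finger_force: 0.6
time: 38.8
ee_pos: [0.5272, -0.0567, 0.2454]
eef_rot: [0.001, 0.068, 0.998, 0.0]
force: [0.1, 2.1, 5.0]
width: -0.0001
finger_force: 2.9
time: 39.0
ee_pos: [0.5274, -0.0567, 0.2454]
eef_rot: [0.001, 0.068, 0.998, -0.0]
force: [-4.7, 2.5, 13.0]
width: 0.0003
finger_force: 6.5
```

```bash
python3 -m pendant '[[0,0,0.05,0,0,0],[0,0,0.04,0,0,0],[0,0,0,0,0,0]]'
python3 -m pendant '[[0,0,-0.4,0,0,0],[0,0,-1,0,0,0],[0,0,-0.7,0,0,0],[0,0,0,0,0,0],[0,0,0,0,0,0]]'
cat > caps.py <<'E'
from h import *
i,d=capture("wrist");c=calibration("wrist");P=cloud(c,d);np.savez("wb.npz",i=i,d=d)
t=np.median(P[...,2][(abs(P[...,2]-.056)<.003)&(abs(P[...,0]-.5)<.1)&(abs(P[...,1]+.05)<.05)])
for b in((.461,-.047),(.5265,-.0565),(.5915,-.064)):
    m=np.linalg.norm(P[...,:2]-b,axis=2)<.022; q=P[m]; q=q[(q[:,2]>.062)&(q[:,2]<.085)]
    if len(q)>100:
        k=np.linalg.lstsq(np.c_[q[:,:2]-b,np.ones(len(q))],q[:,2],rcond=None)[0]; print(b,len(q),"cap top above block",(k[2]-t).round(4),"tilt",k[:2].round(3))
E
python3 caps.py; python3 -c "
from h import *
goto([.427,.3345,.34],82.2)"
```

```text
time: 39.3
ee_pos: [0.5276, -0.0567, 0.2453]
eef_rot: [0.0, 0.068, 0.998, -0.0]
force: [-11.7, 4.8, 29.3]
width: 0.0003
finger_force: 14.8
time: 39.8
ee_pos: [0.5267, -0.0568, 0.2933]
eef_rot: [0.0, 0.068, 0.998, -0.0]
force: [-0.0, -0.8, -0.5]
width: 0.0001
finger_force: 0.0
(0.5265, -0.0565) 3284 cap top above block 0.0159 tilt [-0.002 -0.001]
tcp [ 0.5263 -0.0567  0.2926] shift units [ 6.06 14.96 -1.89] t 39.85
tool y world deg 82.2 z [-0.002  0.    -1.   ] x [-0.991  0.136  0.002]
turn about tool z (deg) 0.0 units 0.0 q6 -1.7704950710228462
```

Pot 2 is flush: 15.9 mm above the block, level. Next is the third pot.

```bash
python3 -m pendant '[[0,0,-0.9,0,0,0],[0.3,0.6,-0.9,0,0,0],[0.37,0.9,0,0,0,0],[0.37,0.9,0,0,0,0],[0.37,0.9,0,0,0,0],[0.37,0.9,0,0,0,0],[0.37,0.9,0,0,0,0],[0.37,0.9,0,0,0,0]]' 1
python3 -m pendant '[[0.37,0.9,0,0,0,0],[0.37,0.9,0,0,0,0],[0.37,0.9,0,0,0,0],[0.37,0.9,0,0,0,0],[0.37,0.9,0,0,0,0],[0.37,0.9,0,0,0,0],[0.2,0.6,0,0,0,0],[0,0,0,0,0,0]]'
python3 -m pendant '[[0,0,0,0,0,0],[0,0,0,0,0,0]]'
python3 pots.py; python3 -c "
from h import *
goto([.427,.3345,.2158],82.2)"
```

```text
time: 40.65
ee_pos: [0.4839, 0.1013, 0.337]
eef_rot: [-0.001, 0.068, 0.998, -0.0]
force: [0.2, -0.1, 0.0]
width: 0.0855
finger_force: 0.0
time: 41.45
ee_pos: [0.4441, 0.2584, 0.337]
eef_rot: [-0.001, 0.067, 0.998, -0.0]
force: [-0.6, 0.0, -0.1]
width: 0.0853
finger_force: 0.0
time: 41.65
ee_pos: [0.4451, 0.2565, 0.338]
eef_rot: [-0.001, 0.068, 0.998, -0.0]
force: [0.4, 0.3, 0.1]
width: 0.0855
finger_force: 0.0
[352. 151.] 4197 z 0.0596 hsv [ 16. 150. 132.] circ 427.3 335.1 28.3
[  5. 309.] 691 z 0.0481 hsv [ 11. 186.  26.] circ 532.6 -7.9 39.7
tcp [0.4452 0.2565 0.3382] shift units [1.14 3.   4.9 ] t 41.7
tool y world deg 82.2 z [-0.001 -0.    -1.   ] x [-0.991  0.136  0.001]
turn about tool z (deg) -0.0 units -0.01 q6 -1.1466583803832568
```

```bash
python3 -m pendant '[[0.3,0.8,0,0,0,0],[0.3,0.8,0,0,0,0],[0.3,0.8,0.3,0,0,0],[0.23,0.62,0.8,0,0,0],[0,0,0.9,0,0,0],[0,0,0.9,0,0,0],[0,0,0.9,0,0,0],[0,0,0.7,0,0,0]]'
python3 -m pendant '[[0,0,0.3,0,0,0],[0,0,0.1,0,0,0],[0,0,0,0,0,0]]'
python3 -m pendant '[[0,0,0,0,0,0],[0,0,0,0,0,0],[0,0,0,0,0,0],[0,0,0,0,0,0],[0,0,0,0,0,0],[0,0,0,0,0,0]]' 0 60
python3 -m pendant '[[0,0,-0.4,0,0,0],[0,0,-0.8,0,0,0],[0,0,-0.8,0,0,0],[0,0,-1,0,0,0],[0,0,-0.8,0,0,0],[0,0,-0.6,0,0,0],[0,0,-0.1,0,0,0],[0,0,0,0,0,0]]'
python3 -c "
from h import *
goto([.461,-.0475,.33],82.2)"
```

```text
time: 42.5
ee_pos: [0.4273, 0.335, 0.2247]
eef_rot: [-0.001, 0.068, 0.998, -0.0]
force: [0.1, 0.8, -0.4]
width: 0.0853
finger_force: 0.0
time: 42.8
ee_pos: [0.4277, 0.3357, 0.2166]
eef_rot: [0.0, 0.068, 0.998, 0.0]
force: [0.1, 0.2, -0.3]
width: 0.0854
finger_force: 0.0
time: 43.4
ee_pos: [0.4279, 0.3362, 0.2178]
eef_rot: [0.001, 0.068, 0.998, 0.0]
force: [-1.2, -1.1, 5.9]
width: 0.0538
finger_force: 62.8
time: 44.2
ee_pos: [0.4272, 0.3359, 0.3288]
eef_rot: [0.0, 0.068, 0.998, 0.0]
force: [-1.1, 0.2, -1.9]
width: 0.0539
finger_force: 63.3
tcp [0.4272 0.3359 0.3288] shift units [ -3.42 -15.01  -0.05] t 44.2
tool y world deg 82.2 z [ 0.  0. -1.] x [-0.991  0.135 -0.   ]
turn about tool z (deg) 0.0 units 0.0 q6 -0.9911837966245176
```

```bash
python3 -m pendant '[[-0.09,-0.4,0,0,0,0],[-0.18,-0.8,0,0,0,0],[-0.22,-0.97,0,0,0,0],[-0.22,-0.97,0,0,0,0],[-0.22,-0.97,0,0,0,0],[-0.22,-0.97,0,0,0,0],[-0.22,-0.97,0,0,0,0],[-0.22,-0.97,0,0,0,0]]'
python3 -m pendant '[[-0.22,-0.97,0,0,0,0],[-0.22,-0.97,0,0,0,0],[-0.22,-0.97,0,0,0,0],[-0.22,-0.97,0,0,0,0],[-0.22,-0.97,0,0,0,0],[-0.22,-0.97,0,0,0,0],[-0.22,-0.97,0,0,0,0],[-0.22,-0.97,0,0,0,0]]'
python3 -m pendant '[[-0.07,-0.23,0,0,0,0],[0,0,0,0,0,0],[0,0,0,0,0,0]]'
python3 held.py; python3 -c "
from h import *
goto([.461,-.0475,.2735],82.2)"
```

```text
time: 45.0
ee_pos: [0.4423, 0.155, 0.3273]
eef_rot: [-0.001, 0.068, 0.998, -0.0]
force: [0.3, 0.3, -1.7]
width: 0.0534
finger_force: 63.5
time: 45.8
ee_pos: [0.4594, -0.0429, 0.3273]
eef_rot: [-0.001, 0.068, 0.998, 0.0]
force: [0.1, 0.0, -2.1]
width: 0.0537
finger_force: 63.5
time: 46.1
ee_pos: [0.4608, -0.047, 0.328]
eef_rot: [-0.001, 0.068, 0.998, 0.0]
force: [-0.9, -0.2, -0.4]
width: 0.0539
finger_force: 63.6
held cap local x range [-0.0243  0.0273] mid 0.0015 z 0.1701 exp 0.1722 9708
tcp [ 0.4608 -0.0467  0.3282] shift units [-0.01 -0.03  2.19] t 46.15
tool y world deg 82.3 z [-0.001  0.001 -1.   ] x [-0.991  0.135  0.001]
turn about tool z (deg) 0.1 units 0.01 q6 -1.7988203944570254
```

```bash
python3 -m pendant '[[0,-0.02,0.5,0,0,0],[0,0,0.6,0,0,0],[0,0,0.6,0,0,0],[0,0,0.3,0,0,0],[0,0,0.1,0,0,0],[0,0,0,0,0,0]]'
python3 -m pendant '[[0,0,0.1,0,0,0],[0,0,0.1,0,0,0],[0,0,0.1,0,0,0],[0,0,0,0,0,0]]'
python3 -m pendant '[[0,0,0.1,0,0,0],[0,0,0.1,0,0,0],[0,0,0.1,0,0,0],[0,0,0,0,0,0]]'
```

```text
time: 46.75
ee_pos: [0.461, -0.0477, 0.2759]
eef_rot: [-0.0, 0.068, 0.998, 0.0]
force: [-0.6, -0.4, -1.3]
width: 0.0535
finger_force: 63.6
time: 47.15
ee_pos: [0.4614, -0.0479, 0.269]
eef_rot: [0.001, 0.068, 0.998, 0.0]
force: [0.4, 2.4, -0.9]
width: 0.0538
finger_force: 63.9
time: 47.55
ee_pos: [0.4613, -0.0475, 0.2611]
eef_rot: [0.0, 0.068, 0.998, 0.001]
force: [3.3, 5.4, -0.7]
width: 0.0535
finger_force: 63.7
```

Entering the bore. The side force says to shift slightly in +x and +y.

```bash
python3 -m pendant '[[-0.03,0.04,0.05,0,0,0],[0,0,0.1,0,0,0],[0,0,0.1,0,0,0],[0,0,0,0,0,0]]'
python3 -m pendant '[[0,0,0.2,0,0,0],[0,0,0.2,0,0,0],[0,0,0,0,0,0]]'
python3 -m pendant '[[0,0,0.2,0,0,0],[0,0,0.15,0,0,0],[0,0,0,0,0,0]]'
python3 -m pendant '[[0,0,0.1,0,0,0],[0,0,0.05,0,0,0],[0,0,0,0,0,0]]'
```

```text
time: 47.95
ee_pos: [0.4619, -0.0469, 0.2546]
eef_rot: [-0.0, 0.068, 0.998, 0.0]
force: [1.4, 4.0, -1.4]
width: 0.0536
finger_force: 63.6
time: 48.25
ee_pos: [0.4616, -0.047, 0.2439]
eef_rot: [-0.0, 0.068, 0.998, 0.0]
force: [1.8, 2.3, -4.8]
width: 0.0534
finger_force: 63.7
time: 48.55
ee_pos: [0.462, -0.0471, 0.2359]
eef_rot: [0.0, 0.068, 0.998, 0.0]
force: [1.9, 2.7, -0.7]
width: 0.0537
finger_force: 63.9
time: 48.85
ee_pos: [0.4622, -0.0471, 0.2328]
eef_rot: [0.0, 0.068, 0.998, -0.0]
force: [0.7, 4.0, 5.1]
width: 0.0532
finger_force: 64.6
```

```bash
python3 -m pendant '[[0,0,0.1,0,0,0],[0,0,0.06,0,0,0],[0,0,0,0,0,0]]'
python3 -m pendant '[[0,0,0.06,0,0,0],[0,0,0,0,0,0]]'
python3 -m pendant '[[0,0,-0.15,0,0,0],[0,0,0,0,0,0],[0,0,0,0,0,0],[0,0,0,0,0,0],[0,0,0,0,0,0]]' 1
python3 -m pendant '[[0,0,-0.4,0,0,0],[0,0,-0.9,0,0,0],[0,0,-0.8,0,0,0],[0,0,0,0,0,0],[0,0,0,0,0,0]]'
python3 caps.py; python3 -c "
from h import *
goto([.4615,-.047,.248],82.2)"

```

```text
time: 49.15
ee_pos: [0.4625, -0.0472, 0.2297]
eef_rot: [0.0, 0.068, 0.998, 0.0]
force: [-3.9, 3.9, 13.7]
width: 0.054
finger_force: 65.5
time: 49.35
ee_pos: [0.4627, -0.0473, 0.2296]
eef_rot: [-0.0, 0.068, 0.998, 0.0]
force: [-9.3, 5.5, 25.5]
width: 0.0534
finger_force: 66.9
time: 49.85
ee_pos: [0.4618, -0.0472, 0.2303]
eef_rot: [-0.0, 0.068, 0.998, -0.0]
force: [0.0, -0.1, 0.1]
width: 0.0854
finger_force: 0.0
time: 50.35
ee_pos: [0.4621, -0.0471, 0.2835]
eef_rot: [0.001, 0.068, 0.998, -0.0]
force: [0.2, 0.6, -1.0]
width: 0.0854
finger_force: 0.0
(0.461, -0.047) 3865 cap top above block 0.0167 tilt [-0.001 -0.007]
(0.5265, -0.0565) 2744 cap top above block 0.0159 tilt [-0.003 -0.001]
tcp [ 0.4617 -0.047   0.2827] shift units [ 0.01 -0.    1.39] t 50.4
tool y world deg 82.2 z [-0.001  0.    -1.   ] x [-0.991  0.135  0.001]
turn about tool z (deg) 0.0 units 0.0 q6 -1.7977114823504003
```

Pot 1 is at 16.7 mm, so I'll press it, then press pot 3 once more to be sure.

```bash
python3 -m pendant '[[0,0,0,0,0,0],[0,0,0,0,0,0],[0,0,0,0,0,0],[0,0,0.5,0,0,0],[0,0,0.6,0,0,0],[0,0,0.29,0,0,0],[0,0,0.1,0,0,0],[0,0,0,0,0,0]]' 0
python3 -m pendant '[[0,0,0.08,0,0,0],[0,0,0.05,0,0,0],[0,0,0,0,0,0]]'
python3 -m pendant '[[0,0,0.06,0,0,0],[0,0,0,0,0,0]]'
```

```text
time: 51.2
ee_pos: [0.4619, -0.047, 0.2456]
eef_rot: [-0.001, 0.068, 0.998, 0.0]
force: [-0.2, 0.0, -0.1]
width: -0.0003
finger_force: 0.0
time: 51.5
ee_pos: [0.4624, -0.0472, 0.2453]
eef_rot: [-0.001, 0.068, 0.998, -0.0]
force: [-12.5, 3.2, 26.1]
width: -0.0002
finger_force: 13.4
time: 51.7
ee_pos: [0.4626, -0.0471, 0.2452]
eef_rot: [-0.001, 0.067, 0.998, -0.0]
force: [-18.3, 4.5, 40.6]
width: -0.0001
finger_force: 20.0
```

```bash
python3 -m pendant '[[0,0,-0.6,0,0,0],[0,0,-0.8,0,0,0],[0,0,-0.6,0,0,0],[-0.9,0,0,0,0,0],[-0.9,0,0,0,0,0],[-0.9,0,0,0,0,0],[-0.9,0,0,0,0,0],[-0.9,0,0,0,0,0]]'
python3 -m pendant '[[-0.7,0,0,0,0,0],[0,0,0,0,0,0],[0,0,0,0,0,0]]'
python3 caps.py; python3 -c "
from h import *
goto([.5915,-.064,.2465],82.2)"
```

```text
time: 52.5
ee_pos: [0.5743, -0.0624, 0.2907]
eef_rot: [-0.0, 0.068, 0.998, 0.0]
force: [0.3, 0.2, 0.4]
width: 0.0002
finger_force: 0.0
time: 52.8
ee_pos: [0.5905, -0.0646, 0.2906]
eef_rot: [-0.001, 0.068, 0.998, 0.0]
force: [0.2, 0.6, -0.0]
width: 0.0001
finger_force: 0.0
(0.461, -0.047) 1619 cap top above block 0.0159 tilt [ 0.01  -0.004]
(0.5265, -0.0565) 4912 cap top above block 0.016 tilt [-0.001 -0.001]
(0.5915, -0.064) 3230 cap top above block 0.0164 tilt [-0.004 -0.018]
tcp [ 0.5901 -0.0645  0.2907] shift units [-0.05  0.03  1.77] t 52.85
tool y world deg 82.2 z [-0.001  0.    -1.   ] x [-0.991  0.135  0.001]
turn about tool z (deg) 0.0 units 0.0 q6 -1.7472871466040145
```

```bash
python3 -m pendant '[[-0.05,0.03,0.5,0,0,0],[0,0,0.7,0,0,0],[0,0,0.4,0,0,0],[0,0,0.17,0,0,0],[0,0,0,0,0,0]]' 
python3 -m pendant '[[0,0,0.08,0,0,0],[0,0,0.06,0,0,0],[0,0,0,0,0,0]]'
python3 -m pendant '[[0,0,0.04,0,0,0],[0,0,0,0,0,0]]'
```

```text
time: 53.35
ee_pos: [0.5917, -0.0641, 0.2465]
eef_rot: [-0.001, 0.068, 0.998, 0.0]
force: [0.2, 0.4, -0.7]
width: 0.0001
finger_force: 0.0
time: 53.65
ee_pos: [0.5925, -0.0642, 0.2455]
eef_rot: [0.0, 0.068, 0.998, -0.0]
force: [-5.7, 0.7, 10.6]
width: 0.0001
finger_force: 5.5
time: 53.85
ee_pos: [0.5925, -0.0642, 0.2454]
eef_rot: [0.0, 0.068, 0.998, -0.0]
force: [-8.8, 2.0, 16.8]
width: -0.0001
finger_force: 8.5
```

All three pots are flush. Before swinging the tray back, I'm checking the shelf and bread box clearances.

```bash
python3 -m pendant '[[0,0,-0.6,0,0,0],[0,0,-0.9,0,0,0],[0,0,-0.9,0,0,0],[0,0,-0.9,0,0,0],[0,0,-0.3,0,0,0],[0,0,0,0,0,0]]'
python3 - <<'E'
from h import *
c=calibration("top");P=cloud(c,np.load("top0.npz")["d"])
q=P[20:68,120:420].reshape(-1,3);q=q[q[:,2]>.3];print("shelf n",len(q),"z pct",np.percentile(q[:,2],[2,30,98]).round(3),"xmin",np.percentile(q[:,0],1).round(3))
q=P[75:150,270:372].reshape(-1,3);q=q[q[:,2]>.1];print("box",np.percentile(q,[1,99],axis=0).round(3))
q=P[80:150,160:262].reshape(-1,3);q=q[(q[:,2]>.03)&(q[:,0]>.7)];print("behind items",np.percentile(q,[1,99],axis=0).round(3))
i,d=capture("top");P=cloud(c,d);t=(P[...,2]>.093)&(P[...,2]<.103)&(P[...,0]>.6)&(P[...,0]<.82)&(P[...,1]>-.02)&(P[...,1]<.2)
r=cv2.minAreaRect((P[t][:,:2]*1000).astype(np.float32));print("tray rim",t.sum(),r)
a=np.radians(np.linspace(66.2,182,15));w=np.c_[.658+.188*np.cos(a),-.073+.188*np.sin(a)];R_=Rt().as_matrix()
for k in range(15): print(w[k].round(3),(R_.T@np.r_[w[k]-w[k-1],0]/.025)[:2].round(2) if k else "")
goto([*w[0],.34],82.2)
E
```

```text
time: 54.45
ee_pos: [0.5926, -0.0642, 0.3341]
eef_rot: [0.002, 0.068, 0.998, -0.0]
force: [-0.3, -0.4, -0.6]
width: -0.0
finger_force: 0.0
shelf n 14400 z pct [0.515 0.518 0.609] xmin 0.798
box [[ 0.716 -0.361  0.105]
 [ 0.921 -0.042  0.17 ]]
behind items [[0.709 0.004 0.031]
 [0.951 0.325 0.199]]
tray rim 209 ((719.4027099609375, 68.43431091308594), (145.03709411621094, 106.38748168945312), 66.20292663574219)
[0.734 0.099] 
[0.708 0.108] [1.06 0.22]
[0.682 0.113] [1.08 0.07]
[0.655 0.115] [ 1.08 -0.09]
[0.628 0.113] [ 1.06 -0.24]
[0.601 0.106] [ 1.01 -0.39]
[0.576 0.096] [ 0.94 -0.53]
[0.553 0.083] [ 0.86 -0.66]
[0.531 0.066] [ 0.75 -0.78]
[0.513 0.046] [ 0.63 -0.88]
[0.497 0.024] [ 0.5  -0.96]
[ 0.485 -0.   ] [ 0.36 -1.02]
[ 0.476 -0.026] [ 0.21 -1.07]
[ 0.471 -0.052] [ 0.05 -1.08]
[ 0.47 -0.08] [-0.11 -1.08]
tcp [ 0.5921 -0.0641  0.3325] shift units [-4.73  7.23 -0.3 ] t 54.5
tool y world deg 82.2 z [ 0.001 -0.    -1.   ] x [-0.991  0.135 -0.001]
turn about tool z (deg) 0.0 units 0.0 q6 -1.7455604148465544
```

The tray rim fit (66.2°) is exactly the 1.85 rad stop. I'll enter the tray 160 mm from the pivot and push its near rim from inside.

```bash
python3 -m pendant '[[-0.52,0.91,0,0,0,0],[-0.52,0.91,0,0,0,0],[-0.52,0.91,0,0,0,0],[-0.52,0.91,0,0,0,0],[-0.52,0.91,0,0,0,0],[-0.52,0.91,0,0,0,0],[-0.53,0.92,0,0,0,0],[0,0,0,0,0,0]]' 
python3 -m pendant '[[0,0,0.6,0,0,0],[0,0,0.8,0,0,0],[0,0,0.7,0,0,0],[0,0,0.4,0,0,0],[0,0,0.1,0,0,0],[0,0,0,0,0,0],[0,0,0,0,0,0]]'
python3 -c "
from h import *
goto([.704,.0815,.265],82.2)"
```

```text
time: 55.3
ee_pos: [0.7046, 0.0841, 0.3299]
eef_rot: [-0.001, 0.066, 0.998, 0.0]
force: [-0.4, 0.3, -0.5]
width: -0.0002
finger_force: 0.0
time: 56.0
ee_pos: [0.7045, 0.0814, 0.2686]
eef_rot: [0.001, 0.068, 0.998, 0.0]
force: [0.1, -0.2, 0.1]
width: 0.0001
finger_force: 0.0
tcp [0.7045 0.0814 0.2686] shift units [0.02 0.   0.14] t 56.0
tool y world deg 82.2 z [ 0.002 -0.    -1.   ] x [-0.991  0.136 -0.002]
turn about tool z (deg) 0.0 units 0.0 q6 -1.4896601527068782
```

```bash
python3 -m pendant '[[0,0,0.14,0,0,0],[0,0,0,0,0,0]]'
python3 -m pendant '[[0.4,0.03,0,0,0,0],[0.57,0.04,0,0,0,0],[0.57,-0.06,0,0,0,0],[0.57,-0.06,0,0,0,0],[0.55,-0.16,0,0,0,0],[0.55,-0.16,0,0,0,0],[0.51,-0.25,0,0,0,0],[0.51,-0.25,0,0,0,0]]'
python3 - <<'E'
from h import *
i,d=capture("wrist");cv2.imwrite("pics/w7.png",i[:,:,::-1])
E
```

```text
time: 56.2
ee_pos: [0.7042, 0.0815, 0.2641]
eef_rot: [0.0, 0.068, 0.998, -0.0]
force: [-0.0, -0.7, -0.3]
width: 0.0001
finger_force: 0.0
time: 57.0
ee_pos: [0.5964, 0.074, 0.2648]
eef_rot: [0.001, 0.068, 0.998, -0.0]
force: [1.3, -2.0, 0.4]
width: 0.0
finger_force: 0.8
```

View pics/w7.png

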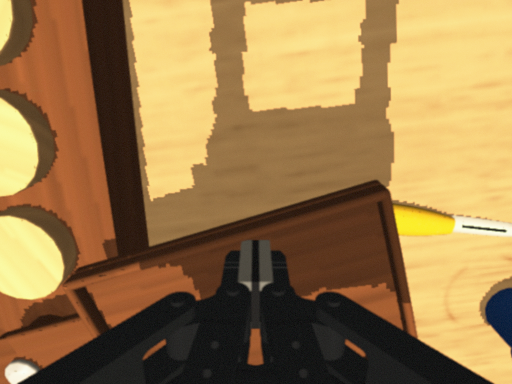

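The fingertip (255,260) is inside the tray against its near rim, and the tray is following (near rim from (75,280) to (380,185)). The three caps on the left are seated. Continuing.

```bash
python3 -m pendant '[[0.46,-0.34,0,0,0,0],[0.46,-0.34,0,0,0,0],[0.4,-0.41,0,0,0,0],[0.4,-0.41,0,0,0,0],[0.32,-0.47,0,0,0,0],[0.32,-0.47,0,0,0,0],[0.23,-0.52,0,0,0,0],[0.23,-0.52,0,0,0,0]]'
python3 -m pendant '[[0.14,-0.55,0,0,0,0],[0.14,-0.55,0,0,0,0],[0.04,-0.57,0,0,0,0],[0,0,0,0,0,0]]'
python3 -m pendant '[[0.04,-0.4,0,0,0,0],[0,-0.2,0,0,0,0],[0,0,0,0,0,0]]'
python3 -m pendant '[[0,-0.2,0,0,0,0],[0,-0.1,0,0,0,0],[0,0,0,0,0,0]]'
python3 -c "
from h import *
goto([.495,-.083,.265],82.2)"
```

```text
time: 57.85
ee_pos: [0.5148, -0.0034, 0.2646]
eef_rot: [0.001, 0.068, 0.998, -0.0]
force: [3.9, -0.6, 3.7]
width: 0.0001
finger_force: 2.1
time: 58.25
ee_pos: [0.5011, -0.0448, 0.2647]
eef_rot: [0.0, 0.069, 0.998, -0.001]
force: [1.6, -0.2, 6.4]
width: 0.0
finger_force: 3.4
time: 58.55
ee_pos: [0.4985, -0.0588, 0.2648]
eef_rot: [0.001, 0.068, 0.998, -0.0]
force: [1.2, -1.3, 5.9]
width: 0.0003
finger_force: 3.1
time: 58.85
ee_pos: [0.4976, -0.0659, 0.2648]
eef_rot: [0.001, 0.068, 0.998, -0.0]
force: [2.9, -0.8, 6.1]
width: 0.0002
finger_force: 2.8
tcp [ 0.4976 -0.0659  0.2648] shift units [ 0.01 -0.69 -0.01] t 58.85
tool y world deg 82.2 z [ 0.002 -0.001 -1.   ] x [-0.991  0.136 -0.002]
turn about tool z (deg) -0.0 units -0.0 q6 -1.807363626922351
```

```bash
python3 -m pendant '[[0,-0.2,-0.04,0,0,0],[0,-0.2,0,0,0,0],[0,0,0,0,0,0]]'
python3 -m pendant '[[0,-0.15,0,0,0,0],[0,-0.1,0,0,0,0],[0,0,0,0,0,0]]'
python3 -m pendant '[[0,-0.1,0,0,0,0],[0,0,0,0,0,0]]'
```

```text
time: 59.15
ee_pos: [0.4956, -0.0756, 0.2649]
eef_rot: [-0.0, 0.068, 0.998, -0.0]
force: [2.0, -0.6, 2.2]
width: -0.0003
finger_force: 1.9
time: 59.45
ee_pos: [0.4949, -0.0812, 0.2649]
eef_rot: [-0.0, 0.068, 0.998, -0.0]
force: [2.4, -0.8, 2.5]
width: 0.0003
finger_force: 1.7
time: 59.65
ee_pos: [0.4946, -0.0835, 0.2649]
eef_rot: [-0.0, 0.068, 0.998, -0.0]
force: [3.1, 0.0, 3.0]
width: 0.0002
finger_force: 1.7
```

```bash
python3 - <<'E'
from h import *
i,d=capture("wrist");cv2.imwrite("pics/w8.png",i[:,:,::-1])
E
```

```text
(no output)
```

View pics/w8.png

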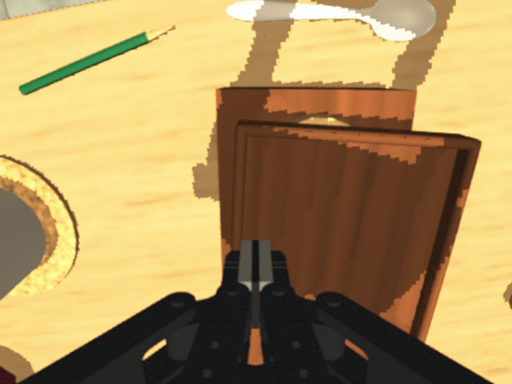

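The tray is a few degrees short of in line: its end rim runs from (240,125) to (478,145), against the block edge at y≈88. Pushing on to the stop.

```bash
python3 -m pendant '[[0,-0.2,0,0,0,0],[0,-0.2,0,0,0,0],[0,0,0,0,0,0]]'
python3 -m pendant '[[0,-0.15,0,0,0,0],[0,-0.15,0,0,0,0],[0,0,0,0,0,0]]'
python3 -m pendant '[[0,-0.1,0,0,0,0],[0,-0.1,0,0,0,0],[0,0,0,0,0,0]]'
```

```text
time: 60.0
ee_pos: [0.4932, -0.0934, 0.2649]
eef_rot: [0.0, 0.068, 0.998, 0.001]
force: [2.5, 4.5, 4.1]
width: 0.0003
finger_force: 4.6
time: 60.3
ee_pos: [0.4927, -0.0963, 0.2648]
eef_rot: [0.001, 0.069, 0.998, 0.008]
force: [9.6, 29.0, 8.5]
width: -0.0001
finger_force: 17.9
time: 60.6
ee_pos: [0.4925, -0.0982, 0.2648]
eef_rot: [0.001, 0.069, 0.998, 0.012]
force: [13.2, 46.9, 11.9]
width: -0.0
finger_force: 26.3
```

The stop is reached. Backing off, rising away, and verifying.

```bash
python3 -m pendant '[[0,0.4,0,0,0,0],[0,0.5,0,0,0,0],[0,0,-0.6,0,0,0],[0,0,-1,0,0,0],[0,0,-1,0,0,0],[0,0,-1,0,0,0],[0,0,-1,0,0,0],[0,0,-1,0,0,0]]'
python3 -m pendant '[[0.3,1,0,0,0,0],[0.3,1,0,0,0,0],[0.3,1,0,0,0,0],[0.3,1,0,0,0,0],[0.3,1,0,0,0,0],[0.3,1,0,0,0,0],[0.3,1,0,0,0,0],[0.3,1,0,0,0,0]]'
python3 -m pendant '[[0.3,1,0,0,0,0],[0.3,1,0,0,0,0],[0.3,1,0,0,0,0],[0,0,0,0,0,0],[0,0,0,0,0,0]]'
python3 - <<'E'
from h import *
i,d=capture("top");c=calibration("top");P=cloud(c,d);h=P[...,2]
cv2.imwrite("pics/t4.png",cv2.resize(i[110:250,150:375][:,:,::-1],None,fx=3.5,fy=3.5))
b=(P[...,0]>.4)&(P[...,0]<.7)&(P[...,1]>-.14)&(P[...,1]<.05)
for lo,hi in((.05,.062),(.082,.105)):
    q=P[b&(h>lo)&(h<hi)]; print(lo,len(q),cv2.minAreaRect((q[:,:2]*1000).astype(np.float32)))
m=(abs(P[...,0]-.495)<.06)&(abs(P[...,1]+.287)<.06)&(h>.09); print("mug top z",np.percentile(h[m],[50,98]).round(4),cv2.minEnclosingCircle((P[m][:,:2]*1000).astype(np.float32)))
E
```

```text
time: 61.4
ee_pos: [0.4938, -0.0837, 0.4046]
eef_rot: [-0.002, 0.068, 0.998, -0.0]
force: [0.9, -0.6, 0.5]
width: 0.0
finger_force: 0.0
time: 62.2
ee_pos: [0.4614, 0.1233, 0.4036]
eef_rot: [-0.002, 0.068, 0.998, -0.001]
force: [-0.3, -0.2, -0.5]
width: 0.0002
finger_force: 0.0
time: 62.7
ee_pos: [0.4498, 0.1999, 0.4039]
eef_rot: [-0.001, 0.068, 0.998, -0.001]
force: [0.2, -0.8, 0.3]
width: 0.0
finger_force: 0.0
0.05 590 ((550.933349609375, -57.399757385253906), (105.80868530273438, 265.6986999511719), 82.24378967285156)
0.082 1997 ((558.99462890625, -51.52461242675781), (105.8747787475586, 249.42787170410156), 78.13777160644531)
mug top z [0.0987 0.1037] ((493.49273681640625, -295.3917236328125), 50.082332611083984)
```

View pics/t4.png

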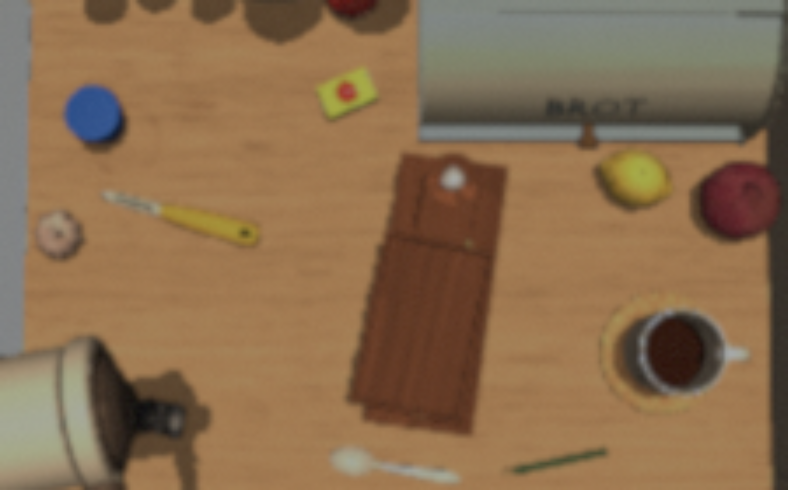

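Mug, onion and garlic are fine, but the tray reads about 4° off. My fingertip was touching the floor and dragged it back on retreat. I'll push it home from outside the left rim.

```bash
python3 -m pendant '[[-0.4,-0.9,0,0,0,0],[-0.4,-0.96,0,0,0,0],[-0.4,-0.96,0,0,0,0],[-0.4,-0.96,0,0,0,0],[-0.4,-0.96,0,0,0,0],[-0.49,-0.96,0,0,0,0],[0,0,0.5,0,0,0],[0,0,0.8,0,0,0]]' 0
python3 -m pendant '[[0,0,0.9,0,0,0],[0,0,0.9,0,0,0],[0,0,0.9,0,0,0],[0,0,0.9,0,0,0],[0,0,0.8,0,0,0],[0,0,0.25,0,0,0],[0,0,0,0,0,0]]'
python3 -m pendant '[[0,-0.4,0,0,0,0],[0,-0.4,0,0,0,0],[0,-0.3,0,0,0,0],[0,0,0,0,0,0]]'
python3 -m pendant '[[0,-0.2,0,0,0,0],[0,-0.2,0,0,0,0],[0,0,0,0,0,0]]'
python3 -m pendant '[[0,-0.2,0,0,0,0],[0,0,0,0,0,0]]'
```

```text
time: 63.55
ee_pos: [0.4929, 0.0491, 0.3728]
eef_rot: [0.001, 0.069, 0.998, -0.0]
force: [-0.5, 0.5, -0.5]
width: -0.0002
finger_force: 0.0
time: 64.25
ee_pos: [0.4917, 0.0505, 0.255]
eef_rot: [-0.002, 0.068, 0.998, 0.0]
force: [1.5, 0.4, 0.0]
width: 0.0002
finger_force: 0.0
time: 64.65
ee_pos: [0.4889, 0.0222, 0.2569]
eef_rot: [0.001, 0.069, 0.998, -0.0]
force: [-0.1, 0.5, 0.3]
width: 0.0001
finger_force: 0.0
time: 64.95
ee_pos: [0.4876, 0.0153, 0.2565]
eef_rot: [0.001, 0.069, 0.998, 0.004]
force: [1.7, 15.5, 2.6]
width: -0.0002
finger_force: 7.5
time: 65.15
ee_pos: [0.4872, 0.0133, 0.2566]
eef_rot: [0.001, 0.069, 0.998, 0.008]
force: [6.1, 34.0, 2.8]
width: -0.0001
finger_force: 17.1
```

```bash
python3 -m pendant '[[0,0.6,0,0,0,0],[0,0.8,0,0,0,0],[0,0,-0.8,0,0,0],[0,0,-1,0,0,0],[0,0,-1,0,0,0],[0,0,-1,0,0,0],[0,0,-1,0,0,0],[0.1,1,-1,0,0,0]]'
python3 -m pendant '[[0.1,1,0,0,0,0],[0.1,1,0,0,0,0],[0.1,1,0,0,0,0],[0.1,1,0,0,0,0],[0.1,1,0,0,0,0],[0,0,0,0,0,0],[0,0,0,0,0,0]]'
python3 - <<'E'
from h import *
for n in("top","wrist"):
    i,d=capture(n);c=calibration(n);P=cloud(c,d);h=P[...,2]
    if n=="top": cv2.imwrite("pics/t5.png",cv2.resize(i[150:245,235:310][:,:,::-1],None,fx=6,fy=6,interpolation=cv2.INTER_CUBIC))
    b=(P[...,0]>.4)&(P[...,0]<.6)&(P[...,1]>-.15)&(P[...,1]<.06)
    for lo,hi in((.05,.062),(.092,.102)):
        m=b&(h>lo)&(h<hi); q=P[m]
        if len(q)<50: print(n,lo,len(q)); continue
        # left edge (max y) and right edge (min y) per x-bin, fitted line
        for nm,f in(("left",np.max),("right",np.min)):
            xs=[];ys=[]
            for x in np.arange(.45,.58,.01):
                k=(abs(q[:,0]-x)<.005)
                if k.sum()>1: xs.append(x);ys.append(f(q[k,1]))
            if len(xs)>4: p=np.polyfit(xs,ys,1); print(n,lo,nm,"angle",np.degrees(np.arctan(p[0])).round(2),"y at .5",np.polyval(p,.5).round(4))
E
```

```text
time: 65.95
ee_pos: [0.4925, 0.0669, 0.4024]
eef_rot: [0.0, 0.069, 0.998, -0.001]
force: [1.0, 0.1, 0.7]
width: 0.0
finger_force: 0.0
time: 66.65
ee_pos: [0.4969, 0.1939, 0.4011]
eef_rot: [-0.0, 0.067, 0.998, -0.0]
force: [0.5, -0.4, -0.3]
width: -0.0001
finger_force: 0.0
top 0.092 left angle -7.98 y at .5 0.0024
top 0.092 right angle -7.72 y at .5 -0.1025
wrist 0.05 left angle -7.9 y at .5 0.0022
wrist 0.05 right angle -6.82 y at .5 -0.017
wrist 0.092 left angle -8.12 y at .5 0.0022
wrist 0.092 right angle -5.16 y at .5 -0.006
```

View pics/t5.png

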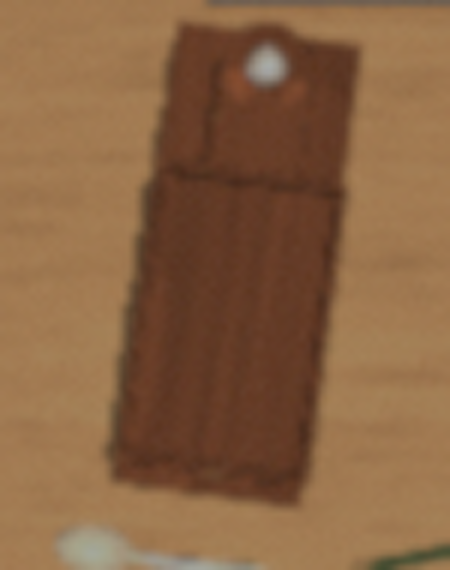

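The tray's sides now run at about −7.9°, parallel to the block (−7.8°), with left edges coincident (y 0.0022 on both). It is in line, the pots are under it, the mug is on the coaster, and the robot is clear.

```bash
python3 -c "
from cell import close_job
print(close_job())"
```

```text
the job is handed in; nothing more can be done
None
```

The job is handed in: the mug is upright on the coaster, all three pots are pressed flush into their bores, the tray is back in line over the block, and the onion and garlic are where they were.

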